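# Load the dissecting lamp and set its light panel

### The job

Get the folding lamp ready: its light panel is to stand open at about 60 degrees, with the long thick cell loaded in the bay underneath. Slip the cell's flat end in under the hood against the coil spring with the button end still raised, then press the button end down until the cell lies level, held under the lip. Leave the other things on the table where they are.

Things in the scene. Friction and masses are not known exactly. Their poses are not given: they have to be found in the camera images.
- lamp: Folding LED table lamp, grey and black, fixed. Origin: centre of the 130 mm wide base, on the table; z up; x points from the battery bay to the hinge at the back (base spans x -115 to 95 mm). Battery bay: open tray over x -111 to -6, floor 6 mm high, side rims 16 mm high, front rim 21 mm. Behind it the rear housing, top at z 52.
- bay_seat (a point): Centre of the cell when seated: lamp x -40.5, y 0, z 29 mm, axes as the lamp. The cell lies along x, button to +x, on a rib (top z 16). Low cheeks 31 mm apart (tops z 30) flank its ends at lamp x -88 to -66 and -18 to -6; the middle is free for fingers. The gap between hood and lip (58 mm) is shorter than the cell: it only goes in tilted, flat end first, pushed against the spring.
- hood_edge (a point): Lower edge of the hood tab over the spring: lamp x -70, y 0, z 49 mm, axes as the lamp. The tab is 20 mm wide and 6 mm thick (top z 55) and reaches forward from a 26 mm wide post (lamp x -115 to -88). The cell's flat end goes under it.
- lip_edge (a point): Lower edge of the lip that holds the cell's button end down: lamp x -12, y 0, z 43.5 mm, 36 mm wide, axes as the lamp. The seated cell's top is at z 42. From z 45.5 its front slopes back to x -8 at z 52, so that a cell end pressed down on it slides back against the spring.
- panel (a joint): Angle of the light panel, rad: 0 lies flat over the base and bay, grows as its front edge is raised; 1.05 is 60 degrees (limit 1.9). Stiff hinge (about 0.45 N m), stays where it is left. Starts only a little open, over the bay. Panel 175 mm long from the hinge, 140 mm wide, 16 mm thick.
- panel_grip (a point): Middle of the carrying handle on the panel's back (upper, outer) face: round bar 12 mm thick, 100 mm long, along the lamp's y, its axis 40 mm off the panel's back. At panel angle a it lies at lamp x = 75 - 120 cos a + 56 sin a, z = 60 + 120 sin a + 56 cos a (mm). Axes turn with the panel.
- lamp_hinge (a point): Middle of the panel's hinge line, which runs along the lamp's y at lamp x 75, z 60 mm. Axes as the lamp.
- spring (a joint): Compression of the bay's coil spring contact, m: 0 free (contact disc 14 mm across, face at lamp x -71 mm, z 29), 0.004 with the cell seated, 0.014 at most. 450 N/m, 1.8 N preload: about 4 N seated, 8 N fully pressed.
- bay_contact (a point): Fixed contact in the bay where the cell's button must end: lamp x -6, y 0, z 29 mm. Axes as the lamp.
- cell_mid (a point): Centre of the long thick cell (the one for the lamp): white-sleeved cylinder 26 mm in diameter, 69 mm long overall: 66 mm body and a 3 mm button of 10 mm diameter on one end, flat other end; about 95 g, lies on the table. x axis points along it to the button end.
- cell_button (a point): Tip of the cell's button, on its axis 34.5 mm from the centre.
- cell_flat (a point): Middle of the cell's flat end, 34.5 mm from the centre.
- thin_cell_mid (a point): Centre of a thin cell (14 mm in diameter, 50 mm long) lying on the table; not for this lamp, leave alone.
- forceps: Steel forceps 126 mm long, 6 mm high, lying along their x; leave alone.
- phone: Phone 74 x 150 x 9 mm lying flat; leave alone.
- jar: Small closed glass specimen jar, 64 mm in diameter, 85 mm high; leave alone. Origin at its underside.
- lens: Hand lens, 74 mm across, 9 mm high, its handle 90 mm long and 15 mm thick along its -x; leave alone. Origin under the lens.
- dish: Clear shallow dish, 90 mm across, 16 mm high; leave alone. Origin at its underside.
Things that resemble listed ones, but are neither listed nor needed, are in the scene too. Leave any black or yellow look-alike of the part that bears cell_mid alone.

How it is judged (in metres and radians):
On the way:
1. the cell's flat end is in under the hood with its button end still raised (x of cell_flat in the frame of lamp between -0.095 and -0.064 m and y of cell_flat in the frame of lamp between -0.008 and 0.008 m and z of cell_flat in the frame of lamp below 0.042 m and angle between cell_mid's own x axis and vertical between 0.5 and 1.5 rad).
At the end, for the whole second after the job is handed in: The light panel stands between 52 and 68 degrees; the cell lies level in the bay (within 4 degrees of the lamp's x), its button within 5 mm of the fixed contact, its flat end pressing the spring 2 to 7 mm in; all at rest (value of joint panel between 0.907 and 1.187 rad and distance between cell_button and bay_contact below 0.005 m and angle between the x axis of cell_mid and the x axis of lamp, either way round below 0.07 rad and value of joint spring between 0.002 and 0.007 m and linear speed of cell below 0.02 m/s); the robot touches nothing.
It fails at once if another thing on the table is shifted by more than 3 cm (distance of any of thin_cell_mid, forceps, phone, jar, lens, dish from where it was at the start of the episode above 0.03 m).
It also fails if it takes over 56 s, if anything falls off the work surface, if the arm or the gripper's body presses on something with over 40 N, if the wrist force passes 120 N, or if a joint passes its speed limit or range.

### The arm

A 6-joint arm with a two-finger parallel gripper is mounted at the origin on the work surface. World frame = base frame: x ahead of the robot, y to its left, z up, the work surface at z = 0. Lengths are in m, angles in degrees, forces in N, time in s.
With the tool pointing down it reaches from about 0.4 to 0.825 m from the base axis. Payload 7 kg.
Tool frame: the origin (TCP) lies midway between the tips of the shut fingers; the grasp point (between the pads) lies 19 mm behind it (ctrl.hold_point_z is the distance from the TCP to the grasp point, in m); z points along the fingers, y is the line along which they close (so a half turn about z gives the same grasp; the last joint's range is limited). The gripper opens to 88 mm and grips with 3 to 60 N. Pads are 19 mm wide; open, the fingers measure 130 mm over their backs; the gripper's body (78 mm by 193 mm) begins 47 mm behind the grasp point.
Start: joints at [83.428, 20.546, 0.682, 0, -70.136, -16.507], TCP at [0.265, 0.621, 0.227] pointing down, gripper open.
Joint ranges: [-176.03, 176.03], [-82.01, 121.73], [-58.28, 71.71], [-173.87, 95.51], [-174.79, -0.11], [-173.66, 173.66]. Speed limits (degrees/s): [136.94, 136.94, 172.46, 180, 180, 180].

### API

Orientations are given as [roll, pitch, yaw] about the fixed x, y, z axes, in that order (R = Rz(yaw) Ry(pitch) Rx(roll)).
In Python, from plant import ctrl gives the robot as it stands.
- The arm moves only by the tool apply_moves, never from a script. Its argument "deltas" is a list of rows, each an object with "fingers": the finger opening in mm, from 0 to 87.6; "delta_pos": the shift along the tool's x, y, z in mm, a list of three; "angular": the turn, a rotation vector about the tool's x, y, z in degrees, a list of three. A call has 1 to 10 rows; each row is the pose to reach, as a shift and turn from the pose commanded when the call began, along the tool's axes at that moment; what a row does not reach only later rows make up. A row lasts 1/10 s, in which the tool goes at most 50 mm and 8.59 degrees, less where a joint would pass 70% of its speed; a pose out of reach is approached as far as the arm can. A call with a gripper value outside its range is refused whole. The fingers move at their own pace and stop on an object; the grip force is fixed at half the most. Time passes only in rows, so rows that repeat a pose let the fingers close. It gives the time, the measured TCP pose, the force, the opening and the grip force at its end, in the units of the state.
- ctrl.get_obs(): the state, without advancing time (a new reading comes with each control period).
- ctrl.snapshot(name): name is "scene" or "top" or "wrist"; returns the picture (480x640x3 uint8, red, green, blue); there is no depth.
- ctrl.camera_params(name): a dict with "fx", "fy", "cx", "cy" (pixels), "cam_to_world" (4x4, takes a point from camera to world coordinates); the wrist camera has in their place "mount" (4x4, takes a point from camera to tool coordinates, whose origin is the TCP and whose axes are the flange's). Camera axes: x right, y up, looking along -z (the intrinsics and any distortion apply to the point x, -y, -z); pixel columns grow to the right and rows downward; lengths in m; the calibration is good to about 2 mm. A picture is of the moment at which its call begins: read the wrist's pose just before it. camera_params takes no time and is no camera call.
- ctrl.close_job(): hands the job in; it is judged then, once.
The state is a dict: "clock": time; "joint_pos": joint angles; "qvel": joint speeds; "tau": joint torques, N m; "tool_pos": TCP position; "orientation": TCP orientation; "force": force on the tool from outside, world axes, zero at the start; "moment": the same for the moment, N m; "opening": finger opening in m; "gripper_force": force on a finger pad.
Only numpy, scipy, OpenCV 4.12 (cv2) and the standard library are available. Lean on these libraries where they do the work, as an engineer would, in place of code of your own. Each camera call takes 0.05 s, during which the arm holds its last target. There are 200 camera calls.

## Working session

There is one attempt and no reset: what is moved stays moved. The work goes in short steps, Python scripts to look and compute and a tool call to move; the robot and the scene stay as the last step left them, time stands still between calls to the robot, and variables do not carry over. Pictures are saved under pics/ and viewed, at most 10 in all, crops included, and the job is handed in when it is done.

Besides the shell and the picture viewer there is one more tool, called in YAML: its name, and indented under it one key for each argument. apply_moves: Moves the arm, as the interface text tells. Its arguments: {"type":"object","properties":{"deltas":{"type":"array"}},"required":["deltas"]}

```bash
mkdir -p pics; ls; python3 - <<'E'
from plant import ctrl
import cv2,numpy as np
o=ctrl.get_obs();print({k:np.round(v,3).tolist() for k,v in o.items()}, ctrl.hold_point_z)
for n in("scene","top"):
    im=ctrl.snapshot(n);cv2.imwrite(f"pics/{n}0.png",im[:,:,::-1]);p=ctrl.camera_params(n);print(n,{k:np.round(v,4).tolist() for k,v in p.items()})
print(ctrl.camera_params("wrist"))
E
```

```text
pics
{'clock': 0.0, 'joint_pos': [83.428, 20.591, 0.634, -0.023, -70.136, -16.509], 'qvel': [-0.026, -0.047, 0.031, 0.012, -0.046, -0.059], 'tau': [0.001, -58.272, 29.306, 6.997, 0.007, -0.0], 'tool_pos': [0.264, 0.621, 0.226], 'orientation': [179.904, -0.006, -23.088], 'force': [-0.639, 0.027, 0.11], 'moment': [0.003, 0.004, 0.019], 'gripper_force': 0.0, 'opening': 0.088} 0.0188
scene {'fx': 579.9411, 'fy': 579.9411, 'cx': 311.494, 'cy': 233.9735, 'cam_to_world': [[0.1466, -0.8039, 0.5765, 1.2296], [0.9891, 0.1129, -0.094, -0.1466], [0.0105, 0.584, 0.8117, 1.1042], [0.0, 0.0, 0.0, 1.0]]}
top {'fx': 613.6538, 'fy': 613.6538, 'cx': 314.2983, 'cy': 247.5844, 'cam_to_world': [[-0.0154, 0.9806, -0.1956, 0.2893], [-0.9998, -0.012, 0.0182, -0.0088], [0.0155, 0.1958, 0.9805, 1.3121], [0.0, 0.0, 0.0, 1.0]]}
{'fx': 339.3450788267949, 'fy': 339.3450788267949, 'cx': 317.56541143105323, 'cy': 240.98194901517942, 'mount': array([[-2.23197440e-04,  9.56996707e-01,  2.90098694e-01,
         7.92963408e-02],
       [ 9.99999929e-01,  3.01990270e-04, -2.26840974e-04,
         3.62708275e-04],
       [-3.04693048e-04,  2.90098622e-01, -9.56996707e-01,
        -1.57596308e-01],
       [ 0.00000000e+00,  0.00000000e+00,  0.00000000e+00,
         1.00000000e+00]])}
```

View pics/scene0.png

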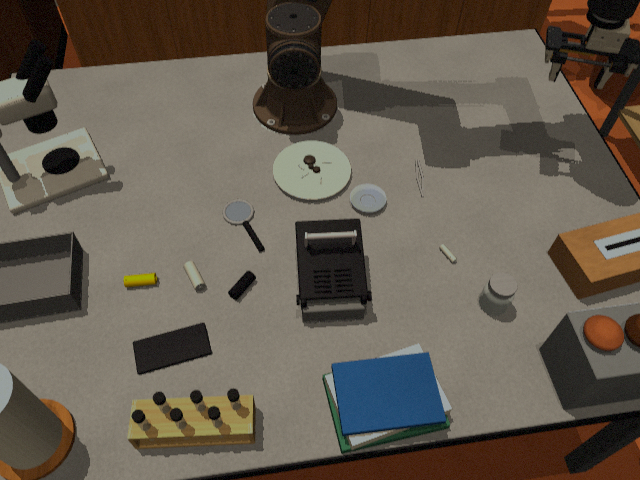

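View pics/top0.png

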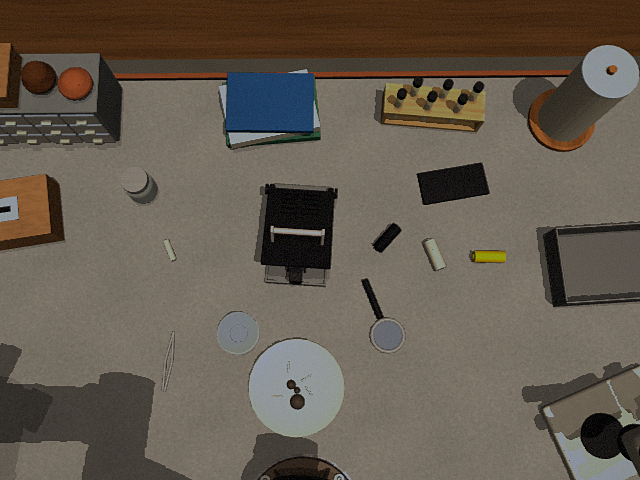

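The scene shows the lamp (330,265) with the panel nearly shut and its bay towards the robot. Candidates for the cell in the top picture are white (434,254), black (387,237), yellow (489,256) and the thin white one (169,250). I choose the white thick one at (434,254) and check it in a close crop.

```bash
python3 - <<'E'
import cv2,numpy as np
s=cv2.imread("pics/scene0.png");t=cv2.imread("pics/top0.png")
r=lambda im,x,y,w,h,W,H:cv2.convertScaleAbs(cv2.resize(im[y:y+h,x:x+w],(W,H),interpolation=cv2.INTER_CUBIC),alpha=1.8,beta=10)
out=np.zeros((600,800,3),np.uint8)
out[:360,:300]=r(t,250,175,100,120,300,360)   #x3
out[:360,300:620]=r(s,285,210,100,112.5.__int__(),320,360) # 3.2
out[360:,:300]=r(t,400,230,75,60,300,240) #x4
out[360:,300:620]=r(s,170,250,80,60,320,240) #x4
cv2.imwrite("pics/c1.png",out)
E
```

```text
(no output)
```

View pics/c1.png

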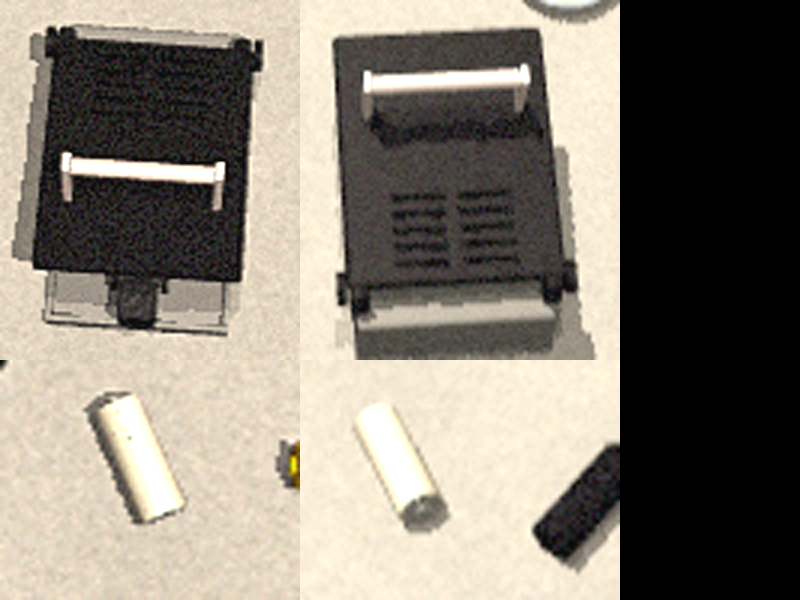

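The crop confirms a thick white cell at top pixel (434,254). Handle ends are at top (272,229) and (323,232), and the panel's front corners at top (261,264) and (331,268).

```bash
cat > h.py <<'E'
import numpy as np,cv2
from plant import ctrl
from scipy.optimize import least_squares
from scipy.spatial.transform import Rotation as R
def wristT(o):
    T=np.eye(4);T[:3,:3]=R.from_euler('xyz',o['orientation'],degrees=True).as_matrix();T[:3,3]=o['tool_pos'];return T
def proj(p,T,X):
    c=np.linalg.inv(T)@np.r_[X,1];return np.array([p['cx']+p['fx']*c[0]/-c[2],p['cy']-p['fy']*c[1]/-c[2]])
def ray(p,T,uv,z):
    d=T[:3,:3]@np.array([(uv[0]-p['cx'])/p['fx'],-(uv[1]-p['cy'])/p['fy'],-1]);c=T[:3,3];return c+d*(z-c[2])/d[2]
E
python3 - <<'E'
from h import *
P={n:ctrl.camera_params(n) for n in("scene","top")}
def pan(d,h,y,a):return np.array([75-d*np.cos(a)+h*np.sin(a),y,60+d*np.sin(a)+h*np.cos(a)])/1e3
obs=[("top",'h',50,(272.3,229.3)),("top",'h',-50,(323,232)),("scene",'h',50,(355.6,234.1)),("scene",'h',-50,(305.9,235.6)),
("top",'c',70,(261,264.3)),("top",'c',-70,(331,268.3)),("scene",'c',70,(359.7,219.4)),("scene",'c',-70,(295.6,220.6)),
("top",'b',65,(264.3,282)),("top",'b',-65,(325.3,286.5))]
def f(v):
    x,y,w,a=v;Rz=R.from_euler('z',w).as_matrix();r=[]
    for n,k,yy,uv in obs:
        L=pan(120,56,yy,a) if k=='h' else pan(175,16,yy,a) if k=='c' else np.array([-.115,yy/1e3,0])
        r.append(proj(P[n],P[n]['cam_to_world'],Rz@L+[x,y,0])-uv)
    return np.ravel(r)
s=least_squares(f,[.6,.05,0,.1]);print(s.x[:2],np.degrees(s.x[2:]),np.round(s.fun.reshape(-1,2),1).tolist())
for n,l in(("top",[(433.75,254),(427.25,240),(440.1,268.1)]),("scene",[(195.25,275.75),(188.7,262.5),(201.2,287.5)])):
    print(n,[ray(P[n],P[n]['cam_to_world'],u,.013).round(4) for u in l])
E
```

```text
[ 5.85042711e-01 -2.39843342e-04] [-4.81098538 12.51372539] [[-0.5, 0.5], [-0.2, 1.4], [-1.0, 0.6], [-0.1, 1.3], [-1.1, -1.5], [-0.6, -0.5], [0.1, -1.3], [-0.8, 0.3], [0.7, 0.4], [-0.0, 0.1]]
top [array([ 0.5311, -0.2908,  0.013 ]), array([ 0.5622, -0.2783,  0.013 ]), array([ 0.5001, -0.3029,  0.013 ])]
scene [array([ 0.531 , -0.2899,  0.013 ]), array([ 0.4941, -0.3032,  0.013 ]), array([ 0.5628, -0.278 ,  0.013 ])]
```

```bash
cat >> h.py <<'E'
LX,LY,LW=.585,-.0002,-4.8
def lamp(x,y,z):   # lamp mm -> world m
    return R.from_euler('z',LW,degrees=True).apply(np.array([x,y,z])/1e3)+[LX,LY,0]
def rot(yaw,pitch_x=0): # tool down with yaw; then lean about tool y (deg, +: fingers swing to tool +x)
    return R.from_euler('xyz',[180,0,yaw],degrees=True)*R.from_euler('y',pitch_x,degrees=True)
def delta(pos,rt,back=0): # TCP so that point `back` m behind the TCP is at pos
    o=ctrl.get_obs();T=wristT(o);r0=R.from_matrix(T[:3,:3])
    tgt=np.asarray(pos)+rt.apply([0,0,back])
    print("t",round(o['clock'],2),"pos",np.round(r0.inv().apply(tgt-T[:3,3])*1e3,1),"ang",np.round((r0.inv()*rt).as_rotvec(degrees=True),1),
      "F",np.round(o['force'],1),"open",round(o['opening']*1e3,1),"j",np.round(o['joint_pos'],1))
E
python3 -c "
from h import *
delta(lamp(-30,0,229),rot(-94.8),.019)"
```

```text
t 0.1 pos [509.8 454.7  16.5] ang [ 0.1 -0.1 71.7] F [-0.4  0.2  0.1] open 87.8 j [ 83.4  20.6   0.6  -0.  -70.1 -16.5]
```

apply_moves:
  deltas:
    - {"fingers": 60,"delta_pos": [50,45,0],"angular": [0,0,8]}
    - {"fingers": 60,"delta_pos": [85,76,0],"angular": [0,0,16]}
    - {"fingers": 60,"delta_pos": [122,109,0],"angular": [0,0,24]}
    - {"fingers": 60,"delta_pos": [159,142,0],"angular": [0,0,32]}
    - {"fingers": 60,"delta_pos": [196,175,0],"angular": [0,0,40]}
    - {"fingers": 60,"delta_pos": [233,208,0],"angular": [0,0,48]}
    - {"fingers": 60,"delta_pos": [270,241,0],"angular": [0,0,56]}
    - {"fingers": 60,"delta_pos": [307,274,0],"angular": [0,0,64]}
    - {"fingers": 60,"delta_pos": [344,307,0],"angular": [0,0,71]}
    - {"fingers": 60,"delta_pos": [380,339,0],"angular": [0,0,71.7]}

```text
clock: 1.1
tool_pos: [0.4776, 0.1665, 0.2266]
orientation: [-180.0, 0.0, -95.0]
force: [0.5, 0.5, 0.5]
opening: 0.0601
gripper_force: 0.0
```

```bash
python3 -c "
from h import *
delta(lamp(-30,0,200),rot(-94.8),.019);delta(lamp(-30,0,141),rot(-94.8),.019)"
```

```text
t 1.1 pos [156.8 -91.6  45.6] ang [-0.   0.  -0.2] F [0.5 0.5 0.5] open 60.1 j [ 41.5   4.5 -20.3  -0.  -65.3 -46.5]
t 1.1 pos [156.8 -91.6 104.6] ang [-0.   0.  -0.2] F [0.5 0.5 0.5] open 60.1 j [ 41.5   4.5 -20.3  -0.  -65.3 -46.5]
```

apply_moves:
  deltas:
    - {"fingers": 60,"delta_pos": [40,-23,10],"angular": [0,0,0]}
    - {"fingers": 60,"delta_pos": [80,-46,20],"angular": [0,0,0]}
    - {"fingers": 60,"delta_pos": [120,-69,25],"angular": [0,0,0]}
    - {"fingers": 60,"delta_pos": [157,-91.5,30],"angular": [0,0,0]}
    - {"fingers": 60,"delta_pos": [157,-91.5,30],"angular": [0,0,0]}
    - {"fingers": 60,"delta_pos": [157,-91.5,30],"angular": [0,0,0]}

```text
clock: 1.7
tool_pos: [0.5552, 0.0032, 0.1957]
orientation: [179.9, -0.0, -94.9]
force: [0.1, 0.3, -0.0]
opening: 0.0601
gripper_force: 0.0
```

```bash
python3 - <<'E'
from h import *
delta(lamp(-30,0,141),rot(-94.8),.019)
im=ctrl.snapshot("wrist");cv2.imwrite("pics/w1.png",im[:,:,::-1])
p=ctrl.camera_params("wrist");T=wristT(ctrl.get_obs())@p['mount']
for y in(50,0,-50):print(proj(p,T,lamp(-30,y,141)).round(),end=' ')
E
```

```text
t 1.7 pos [ 0.8 -0.  73.7] ang [ 0.1 -0.  -0.1] F [ 0.1  0.3 -0. ] open 60.1 j [ 20.5  10.7 -17.1  -0.  -62.3 -25.5]
[318. 326.] [318. 260.] [318. 184.]
```

View pics/w1.png

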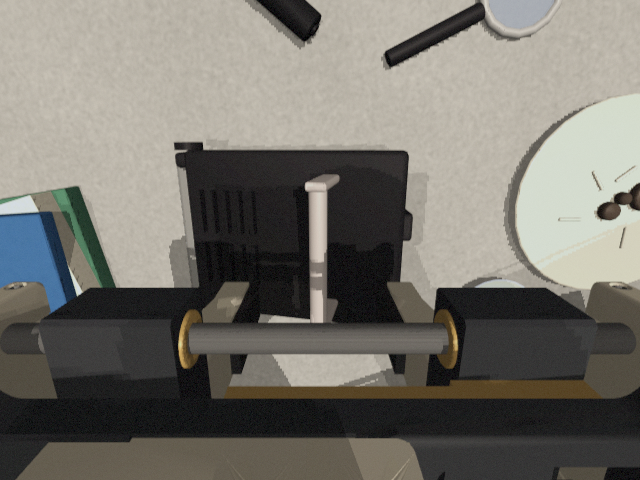

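The wrist view shows the bar on column 318 with its near end at row 185, as predicted and centred between the fingers. I go down and grip.

apply_moves:
  deltas:
    - {"fingers": 60,"delta_pos": [0,0,40],"angular": [0,0,0]}
    - {"fingers": 60,"delta_pos": [0,0,71],"angular": [0,0,0]}
    - {"fingers": 0,"delta_pos": [0,0,71],"angular": [0,0,0]}
    - {"fingers": 0,"delta_pos": [0,0,71],"angular": [0,0,0]}
    - {"fingers": 0,"delta_pos": [0,0,71],"angular": [0,0,0]}
    - {"fingers": 0,"delta_pos": [0,0,71],"angular": [0,0,0]}
    - {"fingers": 0,"delta_pos": [0,0,71],"angular": [0,0,0]}

```text
clock: 2.45
tool_pos: [0.5561, 0.0047, 0.1269]
orientation: [-179.9, 0.0, -94.8]
force: [-0.2, -0.5, -0.1]
opening: 0.0257
gripper_force: 0.0
```

```bash
python3 - <<'E'
from h import *
for a in np.radians([12.5,18,24,30,36,42,48,54,60,62]):
    r=rot(-94.8)*R.from_euler('x',0,degrees=True)
    delta(lamp(75-120*np.cos(a)+56*np.sin(a),0,60+120*np.sin(a)+56*np.cos(a)),r,.019)
E
```

```text
t 2.45 pos [2.5 0.9 5.3] ang [-0.1  0.   0. ] F [-0.2 -0.5 -0.1] open 25.7 j [ 20.7  14.4 -22.3   0.  -53.2 -25.4]
t 2.45 pos [ 2.5 -7.4 -4.4] ang [-0.1  0.   0. ] F [-0.2 -0.5 -0.1] open 25.7 j [ 20.7  14.4 -22.3   0.  -53.2 -25.4]
t 2.45 pos [  2.5 -17.4 -14. ] ang [-0.1  0.   0. ] F [-0.2 -0.5 -0.1] open 25.7 j [ 20.7  14.4 -22.3   0.  -53.2 -25.4]
t 2.45 pos [  2.5 -28.3 -22.5] ang [-0.1  0.   0. ] F [-0.2 -0.5 -0.1] open 25.7 j [ 20.7  14.4 -22.3   0.  -53.2 -25.4]
t 2.45 pos [  2.5 -40.1 -29.8] ang [-0.1  0.   0. ] F [-0.2 -0.5 -0.1] open 25.7 j [ 20.7  14.4 -22.3   0.  -53.2 -25.4]
t 2.45 pos [  2.5 -52.6 -35.9] ang [-0.1  0.   0. ] F [-0.2 -0.5 -0.1] open 25.7 j [ 20.7  14.4 -22.3   0.  -53.2 -25.4]
t 2.45 pos [  2.5 -65.6 -40.6] ang [-0.1  0.   0. ] F [-0.2 -0.5 -0.1] open 25.7 j [ 20.7  14.4 -22.3   0.  -53.2 -25.4]
t 2.45 pos [  2.5 -79.  -43.9] ang [-0.1  0.   0. ] F [-0.2 -0.5 -0.1] open 25.7 j [ 20.7  14.4 -22.3   0.  -53.2 -25.4]
t 2.45 pos [  2.5 -92.8 -45.8] ang [-0.1  0.   0. ] F [-0.2 -0.5 -0.1] open 25.7 j [ 20.7  14.4 -22.3   0.  -53.2 -25.4]
t 2.45 pos [  2.5 -97.4 -46.1] ang [-0.1  0.   0. ] F [-0.2 -0.5 -0.1] open 25.7 j [ 20.7  14.4 -22.3   0.  -53.2 -25.4]
```

apply_moves:
  deltas:
    - {"fingers": 0,"delta_pos": [0,0,0],"angular": [0,0,0]}
    - {"fingers": 0,"delta_pos": [0,0,0],"angular": [0,0,0]}
    - {"fingers": 0,"delta_pos": [0,0,0],"angular": [0,0,0]}
    - {"fingers": 0,"delta_pos": [0,0,0],"angular": [0,0,0]}

```text
clock: 2.85
tool_pos: [0.5551, 0.0044, 0.1258]
orientation: [180.0, -0.0, -94.8]
force: [-3.5, 1.5, 5.4]
opening: 0.0107
gripper_force: 30.0
```

apply_moves:
  deltas:
    - {"fingers": 0,"delta_pos": [0,-8.3,-9.7],"angular": [0,0,0]}
    - {"fingers": 0,"delta_pos": [0,-18.3,-19.3],"angular": [0,0,0]}
    - {"fingers": 0,"delta_pos": [0,-29.2,-27.8],"angular": [0,0,0]}
    - {"fingers": 0,"delta_pos": [0,-41,-35.1],"angular": [0,0,0]}
    - {"fingers": 0,"delta_pos": [0,-53.5,-41.2],"angular": [0,0,0]}
    - {"fingers": 0,"delta_pos": [0,-66.5,-45.9],"angular": [0,0,0]}
    - {"fingers": 0,"delta_pos": [0,-79.9,-49.2],"angular": [0,0,0]}
    - {"fingers": 0,"delta_pos": [0,-94.5,-51.1],"angular": [0,0,0]}
    - {"fingers": 0,"delta_pos": [0,-94.5,-51.1],"angular": [0,0,0]}
    - {"fingers": 0,"delta_pos": [0,-94.5,-51.1],"angular": [0,0,0]}

```text
clock: 3.85
tool_pos: [0.6508, -0.0041, 0.1773]
orientation: [-179.9, -0.0, -94.8]
force: [1.5, -2.0, 4.5]
opening: 0.0107
gripper_force: 30.0
```

apply_moves:
  deltas:
    - {"fingers": 22,"delta_pos": [0,0,0],"angular": [0,0,0]}
    - {"fingers": 22,"delta_pos": [0,0,0],"angular": [0,0,0]}
    - {"fingers": 22,"delta_pos": [0,0,-15],"angular": [0,0,0]}
    - {"fingers": 22,"delta_pos": [0,0,-50],"angular": [0,0,0]}
    - {"fingers": 60,"delta_pos": [0,0,-90],"angular": [0,0,0]}

```text
clock: 4.35
tool_pos: [0.6485, -0.0034, 0.2659]
orientation: [179.8, -0.0, -94.8]
force: [1.3, 1.0, -0.6]
opening: 0.0259
gripper_force: 0.0
```

```bash
python3 - <<'E'
from h import *
delta([.53,-.2905,.20],rot(-158.4),0)
E
```

```text
t 4.35 pos [295.9  94.   66.4] ang [ 0.2 -0.2 63.6] F [ 1.3  1.  -0.6] open 25.9 j [ 16.9  17.    0.7  -0.  -73.9 -21.6]
```

apply_moves:
  deltas:
    - {"fingers": 60,"delta_pos": [45,10,0],"angular": [0,0,8]}
    - {"fingers": 60,"delta_pos": [90,25,0],"angular": [0,0,16]}
    - {"fingers": 60,"delta_pos": [130,40,0],"angular": [0,0,24]}
    - {"fingers": 60,"delta_pos": [170,55,0],"angular": [0,0,32]}
    - {"fingers": 60,"delta_pos": [210,70,20],"angular": [0,0,40]}
    - {"fingers": 60,"delta_pos": [250,85,35],"angular": [0,0,48]}
    - {"fingers": 60,"delta_pos": [285,94,50],"angular": [0,0,56]}
    - {"fingers": 60,"delta_pos": [296,94,60],"angular": [0,0,63.6]}
    - {"fingers": 60,"delta_pos": [296,94,60],"angular": [0,0,63.6]}
    - {"fingers": 60,"delta_pos": [296,94,60],"angular": [0,0,63.6]}

```text
clock: 5.35
tool_pos: [0.5312, -0.2905, 0.2065]
orientation: [180.0, -0.0, -158.2]
force: [0.5, 0.1, 0.4]
opening: 0.0605
gripper_force: 0.0
```

```bash
python3 - <<'E'
from h import *
delta([.531,-.2905,.013],rot(-158.4),.016)
o=ctrl.get_obs();im=ctrl.snapshot("wrist");t=ctrl.snapshot("top");s=ctrl.snapshot("scene")
p=ctrl.camera_params("wrist");T=wristT(o)@p['mount']
u=np.array([.93,.368,0])
for k in(-.0345,0,.0345):print(proj(p,T,[.531,-.2905,.013]+k*u).round(),end=' ')
out=np.zeros((560,800,3),np.uint8);out[:480,:400]=im[:,120:520,::-1]
out[:,400:]=cv2.convertScaleAbs(cv2.resize(s[190:330,270:370,::-1],(400,560),interpolation=2),alpha=1.6)
cv2.imwrite("pics/w2.png",out);cv2.imwrite("pics/w2full.png",im[:,:,::-1]);cv2.imwrite("pics/s2.png",s[:,:,::-1])
E
```

```text
t 5.35 pos [1.000e-01 0.000e+00 2.095e+02] ang [ 0.  -0.   0.2] F [0.5 0.1 0.4] open 60.5 j [-10.2  14.9 -10.1  -0.  -65.1 -58. ]
[318. 183.] [318. 216.] [318. 247.]
```

View pics/w2.png

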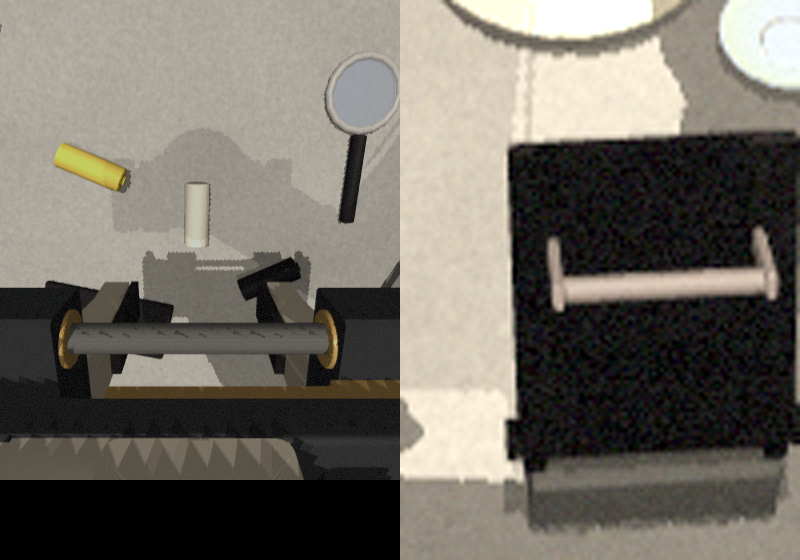

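The wrist view puts the white cell on column 317, rows 183–247, as predicted. The panel stands open (handle in the scene at (309,263)–(362,261)). I zoom on the cell ends to find the button.

```bash
python3 - <<'E'
from h import *
P=ctrl.camera_params("scene")
def f(v):
    a=v[0];return np.ravel([proj(P,P['cam_to_world'],lamp(75-120*np.cos(a)+56*np.sin(a),y,60+120*np.sin(a)+56*np.cos(a)))-uv for y,uv in((-50,(309.5,263.25)),(50,(362.5,261)))])
s=least_squares(f,[1.]);print(np.degrees(s.x),s.fun)
w=cv2.imread("pics/w2full.png");sc=cv2.imread("pics/scene0.png")
a=cv2.resize(w[170:260,285:350],(433,600),interpolation=2);b=cv2.resize(sc[255:295,180:210],(360,480),interpolation=2)
o=np.zeros((600,800,3),np.uint8);o[:,:433]=a;o[:480,435:795]=cv2.convertScaleAbs(b,alpha=1.2);cv2.imwrite("pics/z.png",o)
E
```

```text
[61.86373299] [-0.60636238  0.19593638 -0.42057574 -0.08969373]
```

View pics/z.png

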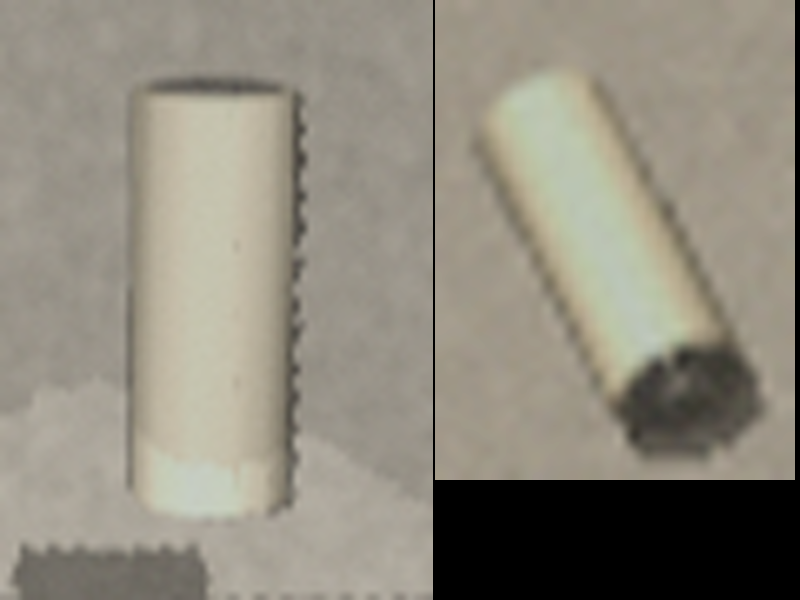

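The panel is at 61.9°. The robot-side end of the cell (crop row 78) is plain and flat, while the far end shows a knob in the scene view, so the button points to world +x and tool +x faces the flat end. I grasp leaning 18° toward the flat side.

```bash
python3 - <<'E'
from h import *
for z in(.06,.013):delta([.531,-.2905,z],rot(-158.4,-18),.008)
E
```

```text
t 5.5 pos [ -1.2  -0.2 155. ] ang [ -0.  -17.9   0.2] F [-0.2 -0.3 -0.4] open 60.0 j [-10.1  14.8 -10.1   0.  -65.1 -58.1]
t 5.5 pos [-1.10e+00 -1.00e-01  2.02e+02] ang [ -0.  -17.9   0.2] F [-0.2 -0.3 -0.4] open 60.0 j [-10.1  14.8 -10.1   0.  -65.1 -58.1]
```

apply_moves:
  deltas:
    - {"fingers": 46,"delta_pos": [0,0,50],"angular": [0,-6,0]}
    - {"fingers": 46,"delta_pos": [-1,0,100],"angular": [0,-12,0]}
    - {"fingers": 46,"delta_pos": [-1,0,145],"angular": [0,-18,0]}
    - {"fingers": 46,"delta_pos": [-1,0,175],"angular": [0,-18,0]}
    - {"fingers": 46,"delta_pos": [-1,0,195],"angular": [0,-18,0]}
    - {"fingers": 46,"delta_pos": [-1,0,202],"angular": [0,-18,0]}
    - {"fingers": 46,"delta_pos": [-1,0,202],"angular": [0,-18,0]}
    - {"fingers": 46,"delta_pos": [-1,0,202],"angular": [0,-18,0]}

```text
clock: 6.3
tool_pos: [0.5334, -0.2901, 0.006]
orientation: [-179.9, 18.1, -158.3]
force: [0.5, 0.0, -0.0]
opening: 0.0462
gripper_force: 0.0
```

```bash
python3 - <<'E'
from h import *
delta([.531,-.2905,.013],rot(-158.4,-18),.008)
E
```

```text
t 6.3 pos [0.1 0.6 0.6] ang [-0.   0.1  0.1] F [ 0.5  0.  -0. ] open 46.2 j [-18.9  23.6 -22.5 -22.4 -31.9 -31.5]
```

apply_moves:
  deltas:
    - {"fingers": 15,"delta_pos": [0,0,0],"angular": [0,0,0]}
    - {"fingers": 15,"delta_pos": [0,0,0],"angular": [0,0,0]}
    - {"fingers": 15,"delta_pos": [0,0,0],"angular": [0,0,0]}
    - {"fingers": 15,"delta_pos": [0,0,0],"angular": [0,0,0]}
    - {"fingers": 15,"delta_pos": [0,0,0],"angular": [0,0,0]}
    - {"fingers": 15,"delta_pos": [0,0,0],"angular": [0,0,0]}
    - {"fingers": 15,"delta_pos": [0,0,-30],"angular": [0,0,0]}
    - {"fingers": 15,"delta_pos": [0,0,-70],"angular": [0,0,0]}
    - {"fingers": 15,"delta_pos": [0,0,-110],"angular": [0,0,0]}

```text
clock: 7.2
tool_pos: [0.4994, -0.3026, 0.1094]
orientation: [179.9, 17.9, -158.4]
force: [0.8, -0.6, -0.1]
opening: 0.0252
gripper_force: 30.0
```

```bash
python3 - <<'E'
from h import *
# hover: cell tilted 30 deg, flat end at lamp fx,fz ; grip point = cell centre
cat='''
def cell(fx,fz,th,y=0,L=18,dx=0,dyaw=0,b=.008):
    t=np.radians(th);c=lamp(fx+(34.5+dx)*np.cos(t),y,fz+(34.5+dx)*np.sin(t))
    delta(c,rot(LW-180+dyaw,-(L+th)),b)
'''
open('h.py','a').write(cat);exec(cat)
cell(-70,90,30)
E
```

```text
t 7.2 pos [-150.2  264.8   56.8] ang [ 14.6 -29.6  22.4] F [ 0.8 -0.6 -0.1] open 25.2 j [-21.   13.8 -21.2 -17.8 -43.1 -35.6]
```

apply_moves:
  deltas:
    - {"fingers": 15,"delta_pos": [-20,30,2],"angular": [1.6,-3.3,2.5]}
    - {"fingers": 15,"delta_pos": [-37,60,10],"angular": [3.2,-6.6,5]}
    - {"fingers": 15,"delta_pos": [-54,90,18],"angular": [4.9,-9.9,7.5]}
    - {"fingers": 15,"delta_pos": [-71,120,25],"angular": [6.5,-13.2,10]}
    - {"fingers": 15,"delta_pos": [-88,150,32],"angular": [8.1,-16.4,12.4]}
    - {"fingers": 15,"delta_pos": [-105,180,39],"angular": [9.7,-19.7,14.9]}
    - {"fingers": 15,"delta_pos": [-120,210,46],"angular": [11.4,-23,17.4]}
    - {"fingers": 15,"delta_pos": [-135,238,52],"angular": [13,-26.3,19.9]}
    - {"fingers": 15,"delta_pos": [-150,265,57],"angular": [14.6,-29.6,22.4]}
    - {"fingers": 15,"delta_pos": [-150,265,57],"angular": [14.6,-29.6,22.4]}

```text
clock: 8.2
tool_pos: [0.5203, -0.0808, 0.0773]
orientation: [180.0, 45.2, 178.5]
force: [-2.7, -1.0, -2.3]
opening: 0.0251
gripper_force: 30.0
```

```bash
python3 - <<'E'
from h import *
cell(-70,90,30)
o=ctrl.get_obs();im=ctrl.snapshot("wrist");cv2.imwrite("pics/w3.png",im[:,:,::-1])
p=ctrl.camera_params("wrist");T=wristT(o)@p['mount']
for X in[(-115,13,55),(-115,-13,55),(-70,10,55),(-70,-10,55),(-88,13,55),(-88,-13,55),(-115,65,21),(-115,-65,21),(-115,65,0),(-115,-65,0)]:print(X,proj(p,T,lamp(*X)).round())
t=ctrl.snapshot("top");cv2.imwrite("pics/t3.png",t[:,:,::-1])
E
```

```text
t 8.2 pos [-37.5  84.3   2.9] ang [ 2.4 -2.8  2.2] F [-2.7 -1.  -2.3] open 25.1 j [ -2.9   5.  -39.5 -71.5  -1.  -17.5]
(-115, 13, 55) [569. 206.]
(-115, -13, 55) [507. 204.]
(-70, 10, 55) [503. 254.]
(-70, -10, 55) [465. 253.]
(-88, 13, 55) [529. 238.]
(-88, -13, 55) [476. 236.]
(-115, 65, 21) [652. 148.]
(-115, -65, 21) [373. 136.]
(-115, 65, 0) [632. 116.]
(-115, -65, 0) [370. 103.]
```

View pics/w3.png

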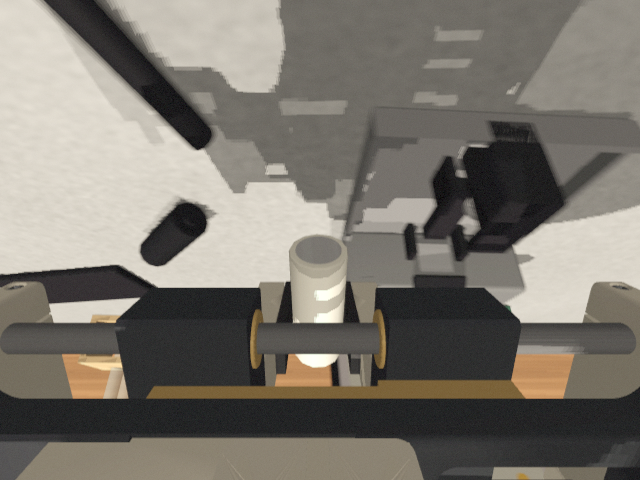

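The lamp's front corner (375,108)/(372,135) and the hood tab (490,250) lie where predicted, and the cell's flat end faces the camera at (318,250). The wrist is near its singular point at 45° lean, though (j5 = -1°), so I'll set the cell back down and regrip with only 8° lean.

```bash
python3 - <<'E'
from h import *
delta([.531,-.2905,.11],rot(-158.4,-18),.008)
E
```

```text
t 8.3 pos [ -31.9 -208.7   -4.3] ang [-12.2  26.9 -20.1] F [-0.9 -2.2 -1.3] open 25.2 j [ -3.    4.9 -39.5 -71.7  -1.1 -17.6]
```

apply_moves:
  deltas:
    - {"fingers": 15,"delta_pos": [-10,-10,-10],"angular": [-1.5,3.4,-2.5]}
    - {"fingers": 15,"delta_pos": [-20,-30,-20],"angular": [-3,6.8,-5]}
    - {"fingers": 15,"delta_pos": [-25,-60,-15],"angular": [-4.5,10.1,-7.5]}
    - {"fingers": 15,"delta_pos": [-30,-100,-10],"angular": [-6.1,13.5,-10]}
    - {"fingers": 15,"delta_pos": [-32,-140,-5],"angular": [-7.6,16.8,-12.5]}
    - {"fingers": 15,"delta_pos": [-32,-180,-4],"angular": [-9.1,20.2,-15]}
    - {"fingers": 15,"delta_pos": [-32,-209,-4],"angular": [-10.6,23.5,-17.6]}
    - {"fingers": 15,"delta_pos": [-32,-209,-4],"angular": [-12.2,26.9,-20.1]}
    - {"fingers": 15,"delta_pos": [-32,-209,-4],"angular": [-12.2,26.9,-20.1]}
    - {"fingers": 15,"delta_pos": [-32,-209,-4],"angular": [-12.2,26.9,-20.1]}

```text
clock: 9.3
tool_pos: [0.5345, -0.2913, 0.1026]
orientation: [-179.9, 17.9, -158.2]
force: [-0.5, 0.4, -0.2]
opening: 0.0252
gripper_force: 30.0
```

```bash
python3 - <<'E'
from h import *
delta([.531,-.2905,.03],rot(-158.4,-18),.008)
delta([.531,-.2905,.0135],rot(-158.4,-18),.008)
E
```

```text
t 9.3 pos [25.1  2.2 76.2] ang [-0.  -0.1  0.2] F [-0.5  0.4 -0.2] open 25.2 j [-18.3  15.9 -19.6 -17.1 -41.9 -38.5]
t 9.3 pos [30.1  2.2 91.9] ang [-0.  -0.1  0.2] F [-0.5  0.4 -0.2] open 25.2 j [-18.3  15.9 -19.6 -17.1 -41.9 -38.5]
```

apply_moves:
  deltas:
    - {"fingers": 15,"delta_pos": [15,1,40],"angular": [0,0,0]}
    - {"fingers": 15,"delta_pos": [25,2,76],"angular": [0,0,0]}
    - {"fingers": 15,"delta_pos": [30,2,91],"angular": [0,0,0]}
    - {"fingers": 15,"delta_pos": [30,2,91.5],"angular": [0,0,0]}
    - {"fingers": 46,"delta_pos": [30,2,91.5],"angular": [0,0,0]}
    - {"fingers": 46,"delta_pos": [30,2,91.5],"angular": [0,0,0]}
    - {"fingers": 46,"delta_pos": [30,2,91.5],"angular": [0,0,0]}
    - {"fingers": 46,"delta_pos": [30,2,91.5],"angular": [0,0,0]}
    - {"fingers": 46,"delta_pos": [30,2,60],"angular": [0,0,0]}

```text
clock: 10.2
tool_pos: [0.5235, -0.2923, 0.0343]
orientation: [179.9, 17.7, -158.2]
force: [-0.3, 0.1, -0.7]
opening: 0.0458
gripper_force: 0.0
```

```bash
python3 - <<'E'
from h import *
delta([.531,-.2905,.013],rot(-158.4,-8),.009)
o=ctrl.get_obs();p=ctrl.camera_params("wrist");T=wristT(o)@p['mount']
im=ctrl.snapshot("wrist");u=np.array([.93,.368,0])
for k in(-.0345,.0,.0345):print(proj(p,T,[.531,-.2905,.013]+k*u).round(),end=' ')
g=im[150:290].min(axis=2).astype(int)
# bright (white sleeve) extents on rows
cv2.imwrite("pics/w4.png",im[120:330,200:440,::-1])
E
```

```text
t 10.2 pos [ 0.7 -1.1 31.5] ang [0.2 9.7 0.2] F [-0.3  0.1 -0.7] open 45.8 j [-19.2  20.7 -22.6 -20.6 -35.  -33.3]
[317. 232.] [317. 282.] [317. 323.]
```

View pics/w4.png

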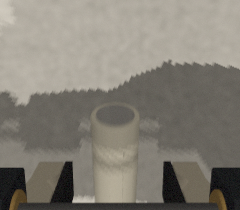

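The cell is back on the table, its flat end at (316,235), about 2 mm further along than predicted. I regrip with 8° lean.

apply_moves:
  deltas:
    - {"fingers": 46,"delta_pos": [0.5,-1,0],"angular": [0,5,0]}
    - {"fingers": 46,"delta_pos": [0.5,-1,0],"angular": [0,9.7,0.2]}
    - {"fingers": 46,"delta_pos": [0.5,-1,20],"angular": [0,9.7,0.2]}
    - {"fingers": 46,"delta_pos": [0.5,-1,31.5],"angular": [0,9.7,0.2]}
    - {"fingers": 15,"delta_pos": [0.5,-1,31.5],"angular": [0,9.7,0.2]}
    - {"fingers": 15,"delta_pos": [0.5,-1,31.5],"angular": [0,9.7,0.2]}
    - {"fingers": 15,"delta_pos": [0.5,-1,31.5],"angular": [0,9.7,0.2]}
    - {"fingers": 15,"delta_pos": [0.5,-1,31.5],"angular": [0,9.7,0.2]}
    - {"fingers": 15,"delta_pos": [0.5,-1,31.5],"angular": [0,9.7,0.2]}
    - {"fingers": 15,"delta_pos": [0.5,-1,31.5],"angular": [0,9.7,0.2]}

```text
clock: 11.25
tool_pos: [0.5339, -0.2914, 0.0076]
orientation: [-179.9, 8.3, -158.4]
force: [-1.1, -0.7, 2.6]
opening: 0.0254
gripper_force: 30.0
```

apply_moves:
  deltas:
    - {"fingers": 15,"delta_pos": [0,0,-20],"angular": [0,0,0]}
    - {"fingers": 15,"delta_pos": [0,0,-60],"angular": [0,0,0]}
    - {"fingers": 15,"delta_pos": [0,0,-100],"angular": [0,0,0]}

```text
clock: 11.55
tool_pos: [0.5196, -0.296, 0.1062]
orientation: [-180.0, 8.1, -158.4]
force: [1.9, -0.1, -0.2]
opening: 0.0247
gripper_force: 30.0
```

```bash
python3 - <<'E'
from h import *
cell(-64,80,30,L=8,dx=-2,b=.009)
cell(-64,80,15,L=8,dx=-2,b=.009)
E
```

```text
t 11.55 pos [-138.8  264.4   37. ] ang [ 10.5 -29.3  24.6] F [ 1.9 -0.1 -0.2] open 24.7 j [-14.2  16.8 -19.8  -6.5 -46.9 -50. ]
t 11.55 pos [-138.6  263.8   46.1] ang [  7.1 -14.6  25.5] F [ 1.9 -0.1 -0.2] open 24.7 j [-14.2  16.8 -19.8  -6.5 -46.9 -50. ]
```

apply_moves:
  deltas:
    - {"fingers": 15,"delta_pos": [-15,28,-5],"angular": [1.2,-3.3,2.7]}
    - {"fingers": 15,"delta_pos": [-30,58,-10],"angular": [2.3,-6.5,5.5]}
    - {"fingers": 15,"delta_pos": [-46,88,-5],"angular": [3.5,-9.8,8.2]}
    - {"fingers": 15,"delta_pos": [-62,118,0],"angular": [4.7,-13,10.9]}
    - {"fingers": 15,"delta_pos": [-78,148,5],"angular": [5.8,-16.3,13.7]}
    - {"fingers": 15,"delta_pos": [-93,178,10],"angular": [7,-19.5,16.4]}
    - {"fingers": 15,"delta_pos": [-108,208,15],"angular": [8.2,-22.8,19.1]}
    - {"fingers": 15,"delta_pos": [-124,238,25],"angular": [9.3,-26,21.9]}
    - {"fingers": 15,"delta_pos": [-139,264,34],"angular": [10.5,-29.3,24.6]}
    - {"fingers": 15,"delta_pos": [-139,264,34],"angular": [10.5,-29.3,24.6]}

```text
clock: 12.55
tool_pos: [0.5777, -0.0935, 0.1878]
orientation: [176.2, 33.7, 175.2]
force: [-0.9, -2.8, -3.8]
opening: 0.0254
gripper_force: 33.1
```

```bash
python3 - <<'E'
from h import *
cell(-64,80,30,L=8,dx=-.5,b=.006)
o=ctrl.get_obs();im=ctrl.snapshot("wrist")
p=ctrl.camera_params("wrist");T=wristT(o)@p['mount']
for X in[(-115,13,55),(-115,-13,55),(-70,10,55),(-70,-10,55),(-88,13,55),(-88,-13,55),(-115,65,21),(-115,-65,21),(-115,65,0),(-115,-65,0)]:print(X,proj(p,T,lamp(*X)).round())
# predicted flat end centre/edge in tool frame: lean 8
t=np.radians(8);u=np.array([-np.cos(t),0,-np.sin(t)])  # toward button in tool frame
Tt=wristT(o)
for e in(0,13,-13):
    n=np.array([np.sin(t),0,-np.cos(t)]) if e else np.zeros(3)
    q=np.array([0,0,-.006])-u*.034+n*e/1e3
    print('flat',e,proj(p,T,(Tt@np.r_[q,1])[:3]).round())
print('sides',[proj(p,T,(Tt@np.r_[np.array([0,s,-.006])-u*.034,1])[:3]).round() for s in(.013,-.013)])
cv2.imwrite("pics/w5.png",cv2.resize(im[60:360,120:520,::-1],(800,600),interpolation=2))
E
```

```text
t 12.55 pos [79.1 89.3 68.1] ang [ 3.8 -4.3 -0.1] F [-0.9 -2.8 -3.8] open 25.4 j [   2.3   -2.3  -58.2   53.1   -0.2 -149. ]
(-115, 13, 55) [519. -47.]
(-115, -13, 55) [470. -49.]
(-70, 10, 55) [478.  47.]
(-70, -10, 55) [447.  46.]
(-88, 13, 55) [496.  13.]
(-88, -13, 55) [452.  12.]
(-115, 65, 21) [579. -57.]
(-115, -65, 21) [361. -66.]
(-115, 65, 0) [561. -65.]
(-115, -65, 0) [356. -73.]
flat 0 [319. 236.]
flat 13 [319. 240.]
flat -13 [319. 232.]
sides [array([346., 236.]), array([292., 236.])]
```

View pics/w5.png

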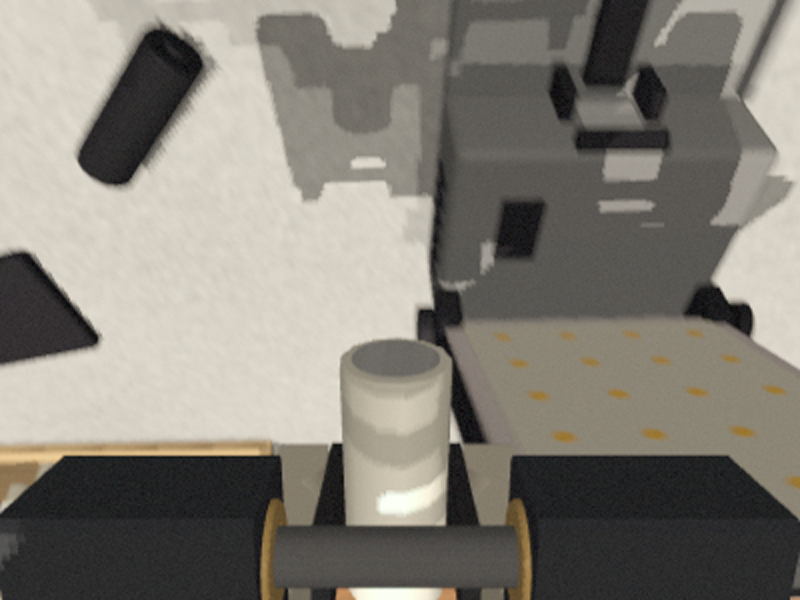

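```bash
cat > kin.py <<'E'
from h import *
D=[([83.428,20.546,.682,0,-70.136,-16.507],[.265,.621,.227]),([41.5,4.5,-20.3,0,-65.3,-46.5],[.4776,.1665,.2266]),([20.5,10.7,-17.1,0,-62.3,-25.5],[.5552,.0032,.1957]),
([20.7,14.4,-22.3,0,-53.2,-25.4],[.556,.0047,.1269]),([16.9,17,.7,0,-73.9,-21.6],[.6485,-.0034,.2659]),([-10.2,14.9,-10.1,0,-65.1,-58],[.5312,-.2905,.2065]),
([-18.9,23.6,-22.5,-22.4,-31.9,-31.5],[.5334,-.2901,.006]),([-21,13.8,-21.2,-17.8,-43.1,-35.6],[.4994,-.3026,.1094]),([-2.9,5,-39.5,-71.5,-1,-17.5],[.5203,-.0808,.0773]),
([-14.2,16.8,-19.8,-6.5,-46.9,-50],[.5196,-.296,.1062]),([2.3,-2.3,-58.2,53.1,-.2,-149],[.5777,-.0935,.1878])]
def E(ax,a):return R.from_euler(ax,a,degrees=True)
def fk(q,v,s4=-1,s6=-1):
    a1,h0,L2,L3,a3,Lt,d=v
    A=E('z',q[0]);F=E('y',q[1]-q[2]);B=E('x',s4*q[3]);C=E('y',-q[4])
    p=A.apply([a1,-d,h0])+A.apply(E('y',q[1]).apply([0,0,L2]))+(A*F).apply([L3,0,a3])
    W=A*F*B*C   # tool axis = W x
    return p+W.apply([Lt,0,0]), W*R.from_matrix([[0,0,1],[0,-1,0],[1,0,0]])*E('z',-s6*q[5]-90+0)
def res(v,s4):return np.ravel([(fk(q,v,s4)[0]-p)*1e3 for q,p in D])
best=None
for s4 in(1,-1):
    s=least_squares(res,[0,.4,.4,.4,0,.2,.19],args=(s4,),loss='soft_l1')
    if best is None or s.cost<best[0]:best=(s.cost,s4,s.x)
C,S4,V=best
E
python3 - <<'E'
from kin import *
print(C,S4,V.round(4));print(np.round(res(V,S4).reshape(-1,3),1).tolist())
o=ctrl.get_obs();print(R.from_euler('xyz',o['orientation'],degrees=True).as_matrix().round(2).tolist());print(fk(o['joint_pos'],V,S4)[1].as_matrix().round(2).tolist(),o['joint_pos'])
q,p=D[0];print(fk(q,V,S4)[1].as_euler('xyz',degrees=True))
q,p=D[9];print(fk(q,V,S4)[1].as_euler('xyz',degrees=True))
E
```

```text
830.0080964497514 -1 [-0.0558  0.1052  0.5921  0.5184  0.0202  0.2751  0.1903]
[[-2.0, -0.6, 0.4], [-0.0, 1.9, -5.3], [0.1, 1.3, -7.7], [-2.6, 1.0, -16.9], [-0.3, 1.5, 4.4], [0.4, 1.5, -4.9], [9.9, -38.5, 20.8], [-2.2, -30.6, 28.2], [44.4, -133.8, 75.0], [-2.8, -7.6, 0.7], [-188.8, -82.1, -137.0]]
[[-0.83, 0.04, 0.56], [0.06, 1.0, 0.02], [-0.56, 0.05, -0.83]]
[[0.37, -0.74, 0.56], [-0.9, -0.43, 0.02], [0.23, -0.51, -0.83]] [   2.25483978   -2.25248034  -58.13309732   54.08439682   -0.15884556
 -149.58644397]
[ 180.       0.    -170.065]
[171.9426466   1.466933  121.5222671]
```

```bash
python3 - <<'E'
s=open('kin.py').read()
s=s.replace("Lt,d=v","Lt,d,e,f=v").replace("W.apply([Lt,0,0])","W.apply([Lt,e,0])+(A*F*B).apply([0,-f,0])").replace(".2,.19]",".2,.1,0,.1]")
s=s.replace(",e,0])+",",0,0])+") # keep single wrist offset f
s=s.replace("E('z',-s6*q[5]-90+0)","E('z',s6*q[5]+OFF)").replace("def fk(q,v,s4=-1,s6=-1)","OFF=0.\ndef fk(q,v,s4=-1,s6=-1)")
open('kin.py','w').write(s)
E
python3 - <<'E'
from kin import *
print(C,S4,V.round(4));print(np.round(res(V,S4).reshape(-1,3),1).tolist())
for i in(0,9,8,1):
  for s6 in(1,-1):print(i,s6,fk(D[i][0],V,S4,s6)[1].as_euler('xyz',degrees=True).round(1))
E
```

```text
1.0982914151948007 -1 [-7.000e-04  2.015e-01  5.998e-01  4.651e-01 -5.000e-04  3.778e-01
  4.000e-04  1.000e-04  1.914e-01]
[[-0.4, -0.1, -0.1], [-0.2, -0.2, -0.4], [0.2, -0.3, 0.1], [-0.1, 0.3, -0.5], [0.2, -0.0, 0.5], [-0.0, 0.0, -0.1], [-0.0, 0.4, 0.1], [-0.2, -0.2, 0.0], [-0.0, -0.6, -0.3], [0.4, 0.0, 0.5], [0.0, 0.2, 0.2]]
0 1 [180.   -0.   99.9]
0 -1 [180.    0.   66.9]
9 1 [178.5  -8.1  31.7]
9 -1 [-1.718e+02 -1.000e-01 -6.840e+01]
8 1 [-140.5  -24.1  -65.2]
8 -1 [-134.8   -0.   -91.5]
1 1 [-1.799e+02  1.000e-01  8.800e+01]
1 -1 [ 1.799e+02  1.000e-01 -5.000e+00]
```

```bash
sed -i 's/^OFF=0\./OFF=90./' kin.py; cat >> kin.py <<'E'
LO=np.array([-176.03,-82.01,-58.28,-173.87,-174.79,-173.66]);HI=np.array([176.03,121.73,71.71,95.51,-.11,173.66])
def ik(pos,rt,q0):
    def g(q):
        p,r=fk(q,V,S4);return np.r_[(p-pos)*1e3,(rt.inv()*r).as_rotvec(degrees=True)*3]
    s=least_squares(g,np.clip(q0,LO+.3,HI-.3),bounds=(LO,HI));return s.x,np.abs(s.fun).max()
def cellpose(fx,fz,th,L=8,dx=-.5,b=.006,y=0,W=-180):
    t=np.radians(th);rt=rot(LW+W,-(L+th));return lamp(fx+(34.5+dx)*np.cos(t),y,fz+(34.5+dx)*np.sin(t))+rt.apply([0,0,b]),rt
E
python3 - <<'E'
from kin import *
rng=np.random.default_rng(0)
for a in[(-64,80,30),(-64,32,30),(-76,28,30),(-80,28,20),(-75,29,0),(-64,80,15),(-64,60,30)]:
    p,r=cellpose(*a);S=[]
    for k in range(25):
        q,e=ik(p,r,rng.uniform(np.maximum(LO,[-60,-40,-58,-174,-120,-174]),np.minimum(HI,[60,60,60,95,0,174])))
        if e<.5 and not any(np.abs(q-w).max()<2 for w in S):S.append(q)
    print(a,[w.round(0).tolist() for w in S])
E
```

```text
(-64, 80, 30) []
(-64, 32, 30) []
(-76, 28, 30) []
(-80, 28, 20) []
(-75, 29, 0) [[24.0, 18.0, -40.0, 9.0, -26.0, -126.0]]
(-64, 80, 15) []
(-64, 60, 30) []
```

```bash
python3 - <<'E'
from kin import *
def scan(th,fx,fz,z0=None):
    out=[]
    for lam in range(-10,36,5):
        p,r=cellpose(fx,fz,th,L=lam-th);b=None
        for q0 in([20,15,-35,10,-30,-100],[20,15,-35,-30,-30,-60],[0,5,-40,-70,-20,0],[25,15,-35,60,-30,-150]):
            q,e=ik(p,r,q0)
            if e<.5:b=q.round(0).tolist();break
        out.append((lam,b))
    print(th,fx,fz,out)
scan(30,-64,32);scan(30,-64,70);scan(20,-80,28);scan(0,-75,29)
p,r=cellpose(-64,80,30,L=-20)
E
```

```text
30 -64 32 [(-10, [18.0, 25.0, -18.0, -5.0, -56.0, -110.0]), (-5, [19.0, 23.0, -23.0, -3.0, -49.0, -112.0]), (0, [21.0, 20.0, -28.0, -0.0, -42.0, -115.0]), (5, [22.0, 18.0, -34.0, 4.0, -34.0, -120.0]), (10, [24.0, 15.0, -41.0, 11.0, -26.0, -128.0]), (15, [23.0, 13.0, -51.0, 29.0, -14.0, -145.0]), (20, None), (25, None), (30, None), (35, None)]
30 -64 70 [(-10, [18.0, 23.0, -16.0, -4.0, -61.0, -110.0]), (-5, [19.0, 20.0, -21.0, -3.0, -54.0, -112.0]), (0, [21.0, 17.0, -26.0, 0.0, -47.0, -115.0]), (5, [22.0, 14.0, -31.0, 4.0, -40.0, -120.0]), (10, [24.0, 12.0, -38.0, 9.0, -32.0, -126.0]), (15, [25.0, 10.0, -46.0, 19.0, -23.0, -137.0]), (20, [18.0, 7.0, -58.0, 51.0, -10.0, -163.0]), (25, None), (30, None), (35, None)]
20 -80 28 [(-10, [18.0, 25.0, -20.0, -5.0, -54.0, -110.0]), (-5, [20.0, 22.0, -25.0, -3.0, -48.0, -113.0]), (0, [21.0, 20.0, -30.0, -0.0, -40.0, -116.0]), (5, [23.0, 17.0, -36.0, 4.0, -32.0, -121.0]), (10, [24.0, 15.0, -43.0, 12.0, -23.0, -130.0]), (15, [21.0, 13.0, -55.0, 39.0, -11.0, -154.0]), (20, None), (25, None), (30, None), (35, None)]
0 -75 29 [(-10, [18.0, 26.0, -19.0, -5.0, -54.0, -110.0]), (-5, [19.0, 24.0, -24.0, -3.0, -47.0, -112.0]), (0, [21.0, 21.0, -30.0, -0.0, -39.0, -116.0]), (5, [23.0, 19.0, -36.0, 4.0, -31.0, -121.0]), (10, [24.0, 17.0, -43.0, 13.0, -22.0, -130.0]), (15, [16.0, 14.0, -58.0, 55.0, -6.0, -165.0]), (20, None), (25, None), (30, None), (35, None)]
```

The crop shows the flat end at (318,238), as modelled, but the arm ran into its j3/j5 limits: the fitted kinematics allow only about 10–15° of lean at the bay. So I'll set the cell down again and regrip leaning the other way (−18°), 6 mm nearer the flat end.

```bash
cat >> kin.py <<'E'
def path(p1,r1,n,q=None,back=0,show=True):
    o=ctrl.get_obs();T=wristT(o);r0=R.from_matrix(T[:3,:3]);p0=T[:3,3];q=np.array(o['joint_pos']) if q is None else q
    p1=np.asarray(p1)+r1.apply([0,0,back]);rv=(r0.inv()*r1).as_rotvec();rows=[];mx=0
    for k in range(1,n+1):
        rk=r0*R.from_rotvec(rv*k/n);pk=p0+(p1-p0)*k/n;qn,e=ik(pk,rk,q);mx=max(mx,np.abs(qn-q).max())
        rows.append((k,np.round(r0.inv().apply(pk-p0)*1e3).astype(int).tolist(),np.degrees(rv*k/n).round(1).tolist(),qn.round(0).astype(int).tolist(),round(float(e),1)));q=qn
    for x in rows:print(*x)
    print('maxstep',mx.round(1));return q
E
python3 - <<'E'
from kin import *
o=ctrl.get_obs();print(fk(o['joint_pos'],V,S4)[0],o['tool_pos'],o['force'].round(1) if hasattr(o['force'],'round') else o['force'])
path([.531,-.2905,.11],rot(-158.4,-8),9,back=.006)
E
```

```text
[ 0.57999764 -0.09081534  0.18942612] [ 0.58054913 -0.09058622  0.18995223] [1.8 3.2 0.8]
1 [8, -23, 4] [-0.7, 2.9, -2.6] [10, -1, -45, 12, -15, -111] 0.0
2 [17, -46, 9] [-1.3, 5.8, -5.3] [6, 2, -39, 1, -22, -94] 0.0
3 [25, -69, 13] [-2.0, 8.7, -7.9] [2, 4, -34, -5, -27, -83] 0.0
4 [34, -91, 18] [-2.6, 11.6, -10.5] [-2, 6, -30, -8, -32, -75] 0.0
5 [42, -114, 22] [-3.3, 14.5, -13.1] [-5, 8, -28, -9, -35, -68] 0.0
6 [50, -137, 27] [-3.9, 17.4, -15.8] [-7, 11, -25, -9, -39, -63] 0.0
7 [59, -160, 31] [-4.6, 20.3, -18.4] [-10, 13, -23, -9, -42, -58] 0.0
8 [67, -183, 36] [-5.2, 23.2, -21.0] [-12, 15, -21, -8, -45, -55] 0.0
9 [76, -206, 40] [-5.9, 26.1, -23.6] [-13, 18, -19, -6, -47, -51] 0.0
maxstep 41.8
```

apply_moves:
  deltas:
    - {"fingers": 15,"delta_pos": [4,-12,2],"angular": [-0.3,1.5,-1.3]}
    - {"fingers": 15,"delta_pos": [8,-23,4],"angular": [-0.7,2.9,-2.6]}
    - {"fingers": 15,"delta_pos": [8,-23,4],"angular": [-0.7,2.9,-2.6]}
    - {"fingers": 15,"delta_pos": [17,-46,9],"angular": [-1.3,5.8,-5.3]}
    - {"fingers": 15,"delta_pos": [25,-69,13],"angular": [-2,8.7,-7.9]}
    - {"fingers": 15,"delta_pos": [34,-91,18],"angular": [-2.6,11.6,-10.5]}
    - {"fingers": 15,"delta_pos": [42,-114,22],"angular": [-3.3,14.5,-13.1]}
    - {"fingers": 15,"delta_pos": [50,-137,27],"angular": [-3.9,17.4,-15.8]}
    - {"fingers": 15,"delta_pos": [62,-171,33],"angular": [-4.9,21.7,-19.7]}
    - {"fingers": 15,"delta_pos": [76,-206,40],"angular": [-5.9,26.1,-23.6]}

```text
clock: 13.6
tool_pos: [0.5277, -0.2939, 0.0993]
orientation: [179.7, 7.8, -158.4]
force: [1.3, 0.0, -1.3]
opening: 0.0252
gripper_force: 30.0
```

```bash
python3 - <<'E'
from kin import *
delta([.531,-.2905,.11],rot(-158.4,-8),.006)
path([.531,-.2905,.0135],rot(-158.4,-8),2,back=.006)
E
```

```text
t 13.6 pos [-5.8  2.  -4. ] ang [ 0.3 -0.2 -0. ] F [ 1.3  0.  -1.3] open 25.2 j [-13.8  18.  -19.2  -6.5 -46.9 -50.4]
1 [4, 1, 46] [0.1, -0.1, -0.0] [-14, 21, -22, -7, -41, -50] 0.0
2 [7, 2, 92] [0.3, -0.2, -0.0] [-13, 25, -23, -8, -36, -49] 0.0
maxstep 5.7
```

apply_moves:
  deltas:
    - {"fingers": 15,"delta_pos": [4,1,45],"angular": [0,0,0]}
    - {"fingers": 15,"delta_pos": [6,2,75],"angular": [0,0,0]}
    - {"fingers": 15,"delta_pos": [7,2,90],"angular": [0,0,0]}
    - {"fingers": 15,"delta_pos": [7,2,92],"angular": [0,0,0]}
    - {"fingers": 46,"delta_pos": [7,2,92],"angular": [0,0,0]}
    - {"fingers": 46,"delta_pos": [7,2,92],"angular": [0,0,0]}
    - {"fingers": 46,"delta_pos": [7,2,92],"angular": [0,0,0]}
    - {"fingers": 46,"delta_pos": [7,2,92],"angular": [0,0,0]}
    - {"fingers": 46,"delta_pos": [7,2,55],"angular": [0,0,0]}

```text
clock: 14.5
tool_pos: [0.5248, -0.2896, 0.0404]
orientation: [179.5, 7.5, -158.7]
force: [1.2, -0.2, -0.1]
opening: 0.0459
gripper_force: 0.0
```

```bash
python3 - <<'E'
from kin import *
path([.5254,-.2927,.05],rot(-158.4,18),4,back=.008)
delta([.5254,-.2927,.013],rot(-158.4,18),.008)
E
```

```text
1 [1, -1, -1] [0.1, 6.4, -0.0] [-11, 24, -21, -1, -44, -57] 0.0
2 [1, -2, -1] [0.3, 12.8, -0.1] [-9, 26, -20, 3, -49, -62] 0.0
3 [2, -2, -2] [0.4, 19.1, -0.1] [-7, 28, -18, 7, -55, -66] 0.0
4 [3, -3, -2] [0.6, 25.5, -0.2] [-5, 31, -15, 9, -60, -69] 0.0
maxstep 6.9
t 14.5 pos [ 7.6 -3.4 34.2] ang [ 0.6 25.5 -0.2] F [ 1.2 -0.2 -0.1] open 45.9 j [-13.5  22.  -22.4  -7.4 -40.  -49.8]
```

apply_moves:
  deltas:
    - {"fingers": 46,"delta_pos": [1,0,-1],"angular": [0,6.4,0]}
    - {"fingers": 46,"delta_pos": [1,0,-1],"angular": [0,12.8,0]}
    - {"fingers": 46,"delta_pos": [2,-1,-2],"angular": [0,19.1,0]}
    - {"fingers": 46,"delta_pos": [3,-1,-2],"angular": [0.6,25.5,0]}
    - {"fingers": 46,"delta_pos": [5,-1,18],"angular": [0.6,25.5,0]}
    - {"fingers": 46,"delta_pos": [7,-1,30],"angular": [0.6,25.5,0]}
    - {"fingers": 46,"delta_pos": [7,-1,31],"angular": [0.6,25.5,0]}
    - {"fingers": 46,"delta_pos": [7,-1,31],"angular": [0.6,25.5,0]}

```text
clock: 15.3
tool_pos: [0.5247, -0.293, 0.0126]
orientation: [-179.6, -17.7, -158.7]
force: [-0.4, 0.4, 0.5]
opening: 0.0459
gripper_force: 0.0
```

```bash
python3 - <<'E'
from kin import *
delta([.5254,-.2927,.013],rot(-158.4,18),.008)
o=ctrl.get_obs();print(fk(o['joint_pos'],V,S4)[0],o['tool_pos'])
E
```

```text
t 15.3 pos [-0.5  0.   7.4] ang [-0.3  0.3 -0.3] F [-0.4  0.4  0.5] open 45.9 j [ -5.4  32.8 -16.8   9.8 -56.5 -69.8]
[ 0.52374646 -0.29287465  0.01257715] [ 0.52474059 -0.29295819  0.01259295]
```

apply_moves:
  deltas:
    - {"fingers": 46,"delta_pos": [0,0,6],"angular": [0,0,0]}
    - {"fingers": 46,"delta_pos": [0,0,6],"angular": [0,0,0]}
    - {"fingers": 15,"delta_pos": [0,0,6],"angular": [0,0,0]}
    - {"fingers": 15,"delta_pos": [0,0,6],"angular": [0,0,0]}
    - {"fingers": 15,"delta_pos": [0,0,6],"angular": [0,0,0]}
    - {"fingers": 15,"delta_pos": [0,0,6],"angular": [0,0,0]}
    - {"fingers": 15,"delta_pos": [0,0,6],"angular": [0,0,0]}
    - {"fingers": 15,"delta_pos": [0,0,6],"angular": [0,0,0]}

```text
clock: 16.1
tool_pos: [0.5236, -0.2933, 0.0068]
orientation: [-179.6, -17.7, -158.7]
force: [-1.3, -0.6, 2.3]
opening: 0.025
gripper_force: 30.0
```

```bash
python3 - <<'E'
from kin import *
o=ctrl.get_obs();print(fk(o['joint_pos'],V,S4)[0],o['tool_pos'],o['force'],o['opening'])
q=path([.5254,-.2927,.13],rot(-158.4,18),3,back=.0075)
E
```

```text
[ 0.52259836 -0.29324493  0.00681592] [ 0.52362072 -0.29333176  0.00683366] [-1.3440122  -0.62999669  2.30795184] 0.02501130192344113
1 [12, 0, -37] [-0.1, 0.1, -0.1] [-5, 31, -15, 9, -60, -69] 0.0
2 [24, -1, -74] [-0.2, 0.2, -0.2] [-5, 28, -13, 9, -65, -68] 0.0
3 [36, -1, -110] [-0.3, 0.3, -0.2] [-5, 26, -11, 9, -69, -67] 0.0
maxstep 4.5
```

apply_moves:
  deltas:
    - {"fingers": 15,"delta_pos": [12,0,-37],"angular": [0,0,0]}
    - {"fingers": 15,"delta_pos": [24,0,-74],"angular": [0,0,0]}
    - {"fingers": 15,"delta_pos": [36,0,-110],"angular": [0,0,0]}

```text
clock: 16.4
tool_pos: [0.522, -0.2929, 0.1232]
orientation: [-179.7, -17.7, -158.6]
force: [0.5, 0.5, -1.0]
opening: 0.0253
gripper_force: 30.0
```

```bash
python3 - <<'E'
from kin import *
p,r=cellpose(-60,85,30,L=-18,dx=-6,b=.0065)
path(p,r,9)
E
```

```text
1 [-15, 29, -2] [-0.2, -3.2, 2.9] [-3, 24, -14, 7, -66, -72] 0.0
2 [-31, 59, -3] [-0.4, -6.5, 5.9] [-1, 22, -16, 5, -63, -76] 0.0
3 [-46, 88, -5] [-0.5, -9.7, 8.8] [2, 20, -19, 4, -59, -81] 0.0
4 [-61, 118, -6] [-0.7, -12.9, 11.8] [5, 18, -21, 3, -55, -87] 0.0
5 [-76, 147, -8] [-0.9, -16.2, 14.7] [8, 16, -24, 2, -51, -93] 0.0
6 [-92, 176, -9] [-1.1, -19.4, 17.7] [12, 14, -28, 3, -46, -100] 0.0
7 [-107, 206, -11] [-1.3, -22.6, 20.6] [16, 12, -31, 4, -42, -108] 0.0
8 [-122, 235, -12] [-1.5, -25.9, 23.6] [20, 11, -35, 7, -36, -117] 0.0
9 [-138, 265, -14] [-1.6, -29.1, 26.5] [25, 10, -40, 12, -30, -129] 0.0
maxstep 11.8
```

apply_moves:
  deltas:
    - {"fingers": 15,"delta_pos": [-15,29,-2],"angular": [-0.2,-3.2,2.9]}
    - {"fingers": 15,"delta_pos": [-31,59,-3],"angular": [-0.4,-6.5,5.9]}
    - {"fingers": 15,"delta_pos": [-46,88,-5],"angular": [-0.5,-9.7,8.8]}
    - {"fingers": 15,"delta_pos": [-61,118,-6],"angular": [-0.7,-12.9,11.8]}
    - {"fingers": 15,"delta_pos": [-76,147,-8],"angular": [-0.9,-16.2,14.7]}
    - {"fingers": 15,"delta_pos": [-92,176,-9],"angular": [-1.1,-19.4,17.7]}
    - {"fingers": 15,"delta_pos": [-107,206,-11],"angular": [-1.3,-22.6,20.6]}
    - {"fingers": 15,"delta_pos": [-122,235,-12],"angular": [-1.5,-25.9,23.6]}
    - {"fingers": 15,"delta_pos": [-138,265,-14],"angular": [-1.6,-29.1,26.5]}
    - {"fingers": 15,"delta_pos": [-138,265,-14],"angular": [-1.6,-29.1,26.5]}

```text
clock: 17.4
tool_pos: [0.5501, 0.0056, 0.0914]
orientation: [-180.0, 12.1, 175.2]
force: [-0.5, -0.7, -1.2]
opening: 0.0251
gripper_force: 30.0
```

```bash
python3 - <<'E'
from kin import *
p,r=cellpose(-60,85,30,L=-18,dx=-6,b=.0065)
path(p,r,1)
o=ctrl.get_obs();im=ctrl.snapshot("wrist");cp=ctrl.camera_params("wrist");Tt=wristT(o);T=Tt@cp['mount']
q=lambda X:((proj(cp,T,X)-[120,0])*[1.75,1.5]).round().tolist()
for X in[(-115,13,55),(-115,-13,55),(-70,10,55),(-70,-10,55),(-88,13,55),(-88,-13,55),(-115,65,21),(-115,-65,21)]:print(X,q(lamp(*X)))
t=np.radians(-18);u=np.array([-np.cos(t),0,-np.sin(t)])
print('flat',q((Tt@np.r_[np.array([0,0,-.0065])-u*.0285,1])[:3]),[q((Tt@np.r_[np.array([0,s,-.0065])-u*.0285,1])[:3]) for s in(.013,-.013)])
s=cv2.resize(im[0:400,120:520],(700,600),interpolation=2);cv2.imwrite("pics/w6.png",s[:,:,::-1]);cv2.imwrite("pics/w6f.png",im[:,:,::-1])
E
```

```text
1 [-2, -3, -1] [-0.0, 0.1, 0.0] [25, 10, -40, 12, -30, -129] 0.0
maxstep 0.8
(-115, 13, 55) [384.0, 183.0]
(-115, -13, 55) [292.0, 183.0]
(-70, 10, 55) [370.0, 310.0]
(-70, -10, 55) [307.0, 310.0]
(-88, 13, 55) [381.0, 263.0]
(-88, -13, 55) [296.0, 263.0]
(-115, 65, 21) [536.0, 168.0]
(-115, -65, 21) [143.0, 168.0]
flat [348.0, 387.0] [[399.0, 387.0], [297.0, 387.0]]
```

View pics/w6.png

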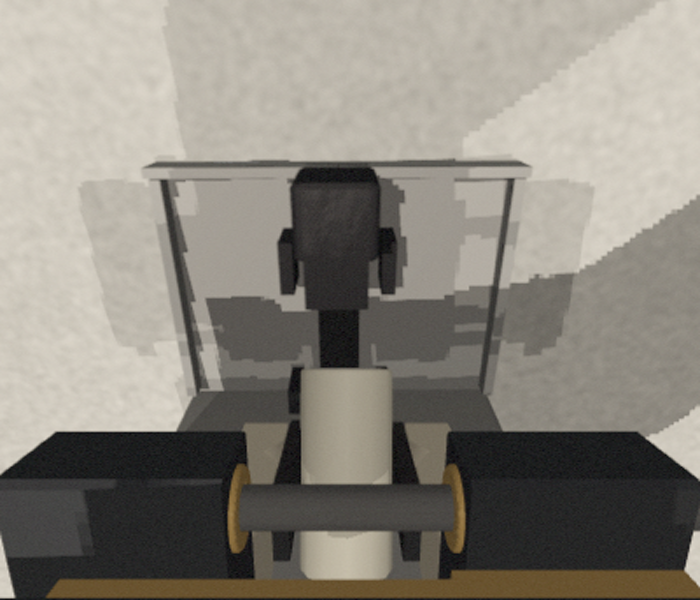

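The view shows the hood tab end at (306–368, 308) against a predicted (307–370, 310), and the cell at column 346, so it must go 3 mm to −y; the rim corners also agree. I shift the lamp by −0.7 mm in x and −0.5 mm in y, then plan the entry.

```bash
sed -i 's/^LX,LY,LW=.*/LX,LY,LW=.5843,-.0003,-4.8/' h.py; cat >> kin.py <<'E'
def seq(S,L=-18,dx=-6,b=.0065,y=0):
    o=ctrl.get_obs();T=wristT(o);r0=R.from_matrix(T[:3,:3]);q=np.array(o['joint_pos'])
    print('t',round(o['clock'],2),'F',np.round(o['force'],1),'open',round(o['opening'],4))
    for s in S:
        p,r=cellpose(*s,L=L,dx=dx,b=b,y=y);q,e=ik(p,r,q)
        print(s,r0.inv().apply(p-T[:3,3]).dot(1e3).round(1).tolist(),(r0.inv()*r).as_rotvec(degrees=True).round(1).tolist(),q.round(0).astype(int).tolist(),round(float(e),1))
E
python3 - <<'E'
from kin import *
seq([(-60,60,30),(-60,34,30),(-64,32,30),(-70,30.5,30),(-77,29,30),(-79.5,28.5,25),(-80.5,28.6,19)])
o=ctrl.get_obs();cp=ctrl.camera_params("wrist");Tt=wristT(o);T=Tt@cp['mount']
q=lambda X:((proj(cp,T,(Tt@np.r_[X,1])[:3])-[120,0])*[1.75,1.5]).round().tolist()
t=np.radians(18);u=np.array([-np.cos(t),0,-np.sin(t)]);n=np.array([np.sin(t),0,-np.cos(t)]);F=np.array([0,0,-.0065])-u*.0285
print('top corner',q(F+.013*n),'sides',q(F+[0,.013,0]),q(F-[0,.013,0]))
E
```

```text
t 17.45 F [-0.1 -0.2 -1.8] open 0.0252
(-60, 60, 30) [4.7, -1.8, 23.3] [-0.1, -0.0, 0.2] [24, 12, -42, 13, -26, -131] 0.0
(-60, 34, 30) [10.2, -1.8, 48.7] [-0.1, -0.0, 0.2] [24, 14, -44, 16, -21, -133] 0.0
(-64, 32, 30) [14.5, -1.8, 49.8] [-0.1, -0.0, 0.2] [24, 14, -45, 17, -21, -134] 0.0
(-70, 30.5, 30) [20.7, -1.8, 50.1] [-0.1, -0.0, 0.2] [25, 14, -46, 17, -20, -135] 0.0
(-77, 29, 30) [27.8, -1.7, 50.1] [-0.1, -0.0, 0.2] [25, 14, -47, 18, -19, -136] 0.0
(-79.5, 28.5, 25) [30.3, -1.7, 52.4] [-0.1, 5.0, 0.2] [24, 16, -39, 7, -29, -125] 0.0
(-80.5, 28.6, 19) [31.4, -1.7, 55.0] [-0.1, 11.0, 0.2] [22, 19, -32, 1, -38, -117] 0.0
top corner [348.0, 369.0] sides [394.0, 369.0] [302.0, 369.0]
```

apply_moves:
  deltas:
    - {"fingers": 15,"delta_pos": [4.5,-2.9,23],"angular": [0,0,0]}
    - {"fingers": 15,"delta_pos": [10,-2.9,48.5],"angular": [0,0,0]}
    - {"fingers": 15,"delta_pos": [10,-2.9,48.5],"angular": [0,0,0]}
    - {"fingers": 15,"delta_pos": [14.5,-2.9,50],"angular": [0,0,0]}
    - {"fingers": 15,"delta_pos": [17.5,-2.9,50],"angular": [0,0,0]}
    - {"fingers": 15,"delta_pos": [20.5,-2.9,50],"angular": [0,0,0]}
    - {"fingers": 15,"delta_pos": [20.5,-2.9,50],"angular": [0,0,0]}

```text
clock: 18.15
tool_pos: [0.5421, 0.0011, 0.0398]
orientation: [-180.0, 12.1, 175.2]
force: [0.2, 0.5, -1.3]
opening: 0.025
gripper_force: 30.0
```

```bash
python3 - <<'E'
from kin import *
seq([(-70,30.5,30),(-77,29,30),(-79.5,28.5,25),(-80.5,28.6,19)])
E
```

```text
t 18.15 F [ 0.2  0.5 -1.3] open 0.025
(-70, 30.5, 30) [2.0, 2.2, 1.0] [-0.0, 0.1, 0.0] [25, 14, -46, 17, -20, -135] 0.0
(-77, 29, 30) [9.2, 2.2, 1.0] [-0.0, 0.1, 0.0] [25, 14, -47, 18, -19, -136] 0.0
(-79.5, 28.5, 25) [11.6, 2.2, 3.3] [-0.0, 5.1, 0.0] [24, 16, -39, 7, -29, -125] 0.0
(-80.5, 28.6, 19) [12.8, 2.2, 5.8] [-0.0, 11.1, 0.0] [22, 19, -32, 1, -38, -117] 0.0
```

```bash
python3 - <<'E'
from kin import *
P=[]
for k in range(8):
    im=ctrl.snapshot("wrist");o=ctrl.get_obs();P.append(o['tool_pos'])
print(np.mean(P,0).round(4),np.std(P,0).round(4))
cv2.imwrite("pics/w7f.png",im[:,:,::-1])
def runs(b):
    d=np.flatnonzero(np.diff(np.r_[0,b.astype(int),0]));return [(a,c-1) for a,c in zip(d[::2],d[1::2]) if c-a>8]
for n in("w6f","w7f"):
    g=cv2.cvtColor(cv2.imread(f"pics/{n}.png"),6)
    for r in range(60,290,15):print(n,r,'dark',runs((g[r]<60)[200:440]),'bright',runs((g[r]>135)[200:440]))
E
```

```text
[0.5423 0.0011 0.0394] [0.     0.     0.0002]
w6f 60 dark [] bright [(np.int64(0), np.int64(239))]
w6f 75 dark [] bright [(np.int64(0), np.int64(239))]
w6f 90 dark [] bright [(np.int64(0), np.int64(239))]
w6f 105 dark [] bright [(np.int64(0), np.int64(239))]
w6f 120 dark [(np.int64(88), np.int64(135))] bright [(np.int64(0), np.int64(10)), (np.int64(51), np.int64(83)), (np.int64(145), np.int64(179)), (np.int64(198), np.int64(208)), (np.int64(214), np.int64(239))]
w6f 135 dark [(np.int64(121), np.int64(136))] bright [(np.int64(0), np.int64(12)), (np.int64(20), np.int64(85)), (np.int64(152), np.int64(207)), (np.int64(212), np.int64(239))]
w6f 150 dark [(np.int64(105), np.int64(123)), (np.int64(125), np.int64(136))] bright [(np.int64(0), np.int64(14)), (np.int64(24), np.int64(85)), (np.int64(149), np.int64(205)), (np.int64(211), np.int64(239))]
w6f 165 dark [(np.int64(79), np.int64(146))] bright [(np.int64(0), np.int64(16)), (np.int64(27), np.int64(77)), (np.int64(153), np.int64(203)), (np.int64(208), np.int64(239))]
w6f 180 dark [(np.int64(80), np.int64(90)), (np.int64(94), np.int64(129
[... 1810 characters left out ...]
int64(149), np.int64(161))] bright [(np.int64(14), np.int64(81)), (np.int64(167), np.int64(235))]
w7f 210 dark [(np.int64(80), np.int64(112)), (np.int64(149), np.int64(165))] bright [(np.int64(14), np.int64(78))]
w7f 225 dark [(np.int64(80), np.int64(104)), (np.int64(112), np.int64(121)), (np.int64(129), np.int64(140)), (np.int64(148), np.int64(164))] bright [(np.int64(50), np.int64(73))]
w7f 240 dark [(np.int64(81), np.int64(92)), (np.int64(99), np.int64(147)), (np.int64(152), np.int64(163))] bright []
w7f 255 dark [(np.int64(100), np.int64(146))] bright []
w7f 270 dark [] bright [(np.int64(0), np.int64(8))]
w7f 285 dark [] bright [(np.int64(0), np.int64(10)), (np.int64(96), np.int64(140))]
```

```bash
python3 - <<'E'
from kin import *
o=ctrl.get_obs();cp=ctrl.camera_params("wrist");T=wristT(o)@cp['mount']
for X in[(-70,10,55),(-70,-10,55),(-115,13,55),(-115,-13,55),(-70,0,49),(-115,65,21),(-115,-65,21)]:print(X,proj(cp,T,lamp(*X)).round(1))
g=cv2.cvtColor(cv2.imread("pics/w7f.png"),6)
for c in(306,323,340):print(c,g[236:290:2,c].tolist())
for c in(310,320,330):print(c,g[130:156,c].tolist())
for c in(230,410):print(c,g[100:170:2,c].tolist())
E
```

```text
(-70, 10, 55) [347.1 269.5]
(-70, -10, 55) [300.6 269.5]
(-115, 13, 55) [360.5 166.9]
(-115, -13, 55) [289.4 166.8]
(-70, 0, 49) [323.6 262. ]
(-115, 65, 21) [466.9 145. ]
(-115, -65, 21) [180.3 144.9]
306 [46, 44, 43, 29, 29, 21, 20, 26, 29, 13, 20, 26, 29, 25, 21, 29, 33, 127, 157, 155, 157, 152, 154, 154, 155, 156, 153]
323 [44, 44, 29, 29, 22, 23, 24, 24, 21, 26, 27, 23, 21, 24, 26, 24, 26, 132, 161, 160, 162, 162, 161, 163, 161, 162, 163]
340 [44, 44, 35, 27, 28, 29, 25, 22, 26, 22, 22, 29, 21, 26, 20, 29, 27, 109, 139, 137, 137, 140, 140, 140, 140, 139, 139]
310 [193, 194, 192, 191, 190, 190, 187, 161, 108, 79, 46, 20, 39, 51, 59, 43, 26, 25, 24, 26, 25, 27, 25, 26, 24, 25]
320 [189, 189, 188, 189, 186, 188, 187, 159, 107, 89, 76, 45, 41, 59, 80, 84, 60, 24, 16, 28, 25, 22, 23, 27, 24, 24]
330 [185, 184, 183, 182, 183, 184, 183, 156, 104, 76, 48, 24, 38, 59, 50, 21, 25, 28, 25, 22, 23, 29, 22, 26, 29, 26]
230 [187, 190, 191, 190, 185, 184, 184, 186, 189, 190, 187, 186, 188, 188, 190, 190, 191, 192, 193, 99, 93, 93, 93, 131, 161, 159, 159, 160, 159, 159, 159, 159, 159, 161, 161]
410 [207, 209, 209, 209, 211, 211, 209, 207, 207, 209, 210, 212, 211, 209, 206, 206, 208, 197, 184, 94, 94, 95, 94, 162, 179, 179, 179, 160, 178, 178, 178, 180, 177, 179, 177]
```

apply_moves:
  deltas:
    - {"fingers": 15,"delta_pos": [1,2.2,0.5],"angular": [0,0,0]}
    - {"fingers": 15,"delta_pos": [2,2.2,0.7],"angular": [0,0,0]}
    - {"fingers": 15,"delta_pos": [4,2.2,0.7],"angular": [0,0,0]}
    - {"fingers": 15,"delta_pos": [6,2.2,0.7],"angular": [0,0,0]}
    - {"fingers": 15,"delta_pos": [8,2.2,0.8],"angular": [0,0,0]}
    - {"fingers": 15,"delta_pos": [9.2,2.2,0.8],"angular": [0,0,0]}
    - {"fingers": 15,"delta_pos": [9.2,2.2,0.8],"angular": [0,0,0]}
    - {"fingers": 15,"delta_pos": [9.2,2.2,0.8],"angular": [0,0,0]}

```text
clock: 19.35
tool_pos: [0.5351, 0.0047, 0.0375]
orientation: [180.0, 12.2, 175.2]
force: [5.5, -2.4, 7.1]
opening: 0.025
gripper_force: 30.0
```

```bash
python3 - <<'E'
from kin import *
for k in range(4):ctrl.snapshot("wrist")
seq([(-77,29,30),(-79.5,28.5,25),(-80.5,28.6,19),(-81,28.6,16)])
E
```

```text
t 19.55 F [ 5.6 -1.6  6.7] open 0.0253
(-77, 29, 30) [1.6, -0.8, 0.3] [0.0, 0.2, 0.0] [25, 14, -47, 18, -19, -136] 0.0
(-79.5, 28.5, 25) [4.1, -0.8, 2.6] [0.0, 5.2, 0.0] [24, 16, -39, 7, -29, -125] 0.0
(-80.5, 28.6, 19) [5.2, -0.8, 5.1] [0.0, 11.2, 0.0] [22, 19, -32, 1, -38, -117] 0.0
(-81, 28.6, 16) [5.9, -0.8, 6.5] [0.0, 14.2, 0.0] [21, 20, -29, -1, -42, -115] 0.0
```

apply_moves:
  deltas:
    - {"fingers": 15,"delta_pos": [1.5,-0.8,0.3],"angular": [0,0,0]}
    - {"fingers": 15,"delta_pos": [2.8,-0.8,1.2],"angular": [0,2.5,0]}
    - {"fingers": 15,"delta_pos": [4.5,-0.8,2.4],"angular": [0,5,0]}
    - {"fingers": 15,"delta_pos": [5.2,-0.8,3.4],"angular": [0,7.5,0]}
    - {"fingers": 15,"delta_pos": [5.5,-0.8,4.5],"angular": [0,10,0]}
    - {"fingers": 15,"delta_pos": [6,-0.8,5.4],"angular": [0,12,0]}
    - {"fingers": 15,"delta_pos": [6,-0.8,5.4],"angular": [0,12,0]}
    - {"fingers": 15,"delta_pos": [6,-0.8,5.4],"angular": [0,12,0]}

```text
clock: 20.35
tool_pos: [0.5322, 0.0047, 0.0313]
orientation: [179.9, 0.4, 175.2]
force: [6.0, 3.0, 9.6]
opening: 0.0252
gripper_force: 30.0
```

```bash
python3 - <<'E'
from kin import *
for k in range(4):im=ctrl.snapshot("wrist")
s=ctrl.snapshot("scene");cv2.imwrite("pics/s8.png",s[:,:,::-1]);cv2.imwrite("pics/w8f.png",im[:,:,::-1])
seq([(-80.5,28.6,19),(-81,28.6,16)])
E
```

```text
t 20.6 F [6.  1.1 8.1] open 0.025
(-80.5, 28.6, 19) [0.9, -0.6, -0.0] [0.1, -0.6, 0.1] [22, 19, -32, 1, -38, -117] 0.0
(-81, 28.6, 16) [1.3, -0.6, 1.4] [0.1, 2.4, 0.1] [21, 20, -29, -1, -42, -115] 0.0
```

apply_moves:
  deltas:
    - {"fingers": 15,"delta_pos": [1,-0.6,0.4],"angular": [0,1,0]}
    - {"fingers": 15,"delta_pos": [1,-0.6,0.4],"angular": [0,1,0]}
    - {"fingers": 40,"delta_pos": [1,-0.6,0.4],"angular": [0,1,0]}
    - {"fingers": 40,"delta_pos": [1,-0.6,0.4],"angular": [0,1,0]}
    - {"fingers": 40,"delta_pos": [1,-0.6,0.4],"angular": [0,1,0]}
    - {"fingers": 40,"delta_pos": [1,-0.6,0.4],"angular": [0,1,0]}
    - {"fingers": 40,"delta_pos": [1,-0.6,0.4],"angular": [0,1,0]}
    - {"fingers": 40,"delta_pos": [6,-0.6,-20],"angular": [0,-2,0]}
    - {"fingers": 40,"delta_pos": [10,-0.6,-40],"angular": [0,-5,0]}
    - {"fingers": 40,"delta_pos": [10,-0.6,-40],"angular": [0,-5,0]}

```text
clock: 21.6
tool_pos: [0.5167, 0.0036, 0.071]
orientation: [-180.0, 5.1, 175.2]
force: [0.7, -0.4, 0.9]
opening: 0.0399
gripper_force: 0.0
```

```bash
python3 - <<'E'
from kin import *
for k in range(3):im=ctrl.snapshot("wrist")
o=ctrl.get_obs();print(o['clock'],o['tool_pos'],o['orientation'],o['force'],o['opening'])
cv2.imwrite("pics/w9f.png",im[:,:,::-1]);s=ctrl.snapshot("scene");cv2.imwrite("pics/s9.png",s[:,:,::-1])
cp=ctrl.camera_params("wrist");T=wristT(o)@cp['mount']
g=cv2.cvtColor(im,7)
def pc(fx,fz,th,d,e,y=0):
    t=np.radians(th);return lamp(fx+d*np.cos(t)-e*np.sin(t),y,fz+d*np.sin(t)+e*np.cos(t))
for th in(0,10,18):
    fx=-75 if th==0 else -78
    print(th,'top line d=0,30,50,66',[proj(cp,T,pc(fx,29,th,d,13)).round(0).tolist() for d in(8,30,50,66)],'sides d=40',[proj(cp,T,pc(fx,29,th,40,0,y)).round(0).tolist() for y in(13,-13)])
def runs(b):
    d=np.flatnonzero(np.diff(np.r_[0,b.astype(int),0]));return [(int(a),int(c-1)) for a,c in zip(d[::2],d[1::2]) if c-a>8]
for r in range(220,330,6):print(r,runs(g[r,230:420]>110))
E
```

```text
21.75 [0.51805769 0.00389494 0.06937403] [-179.94735506    4.98024733  175.21258351] [0.15025939 0.02375199 0.17921146] 0.039694701779649656
0 top line d=0,30,50,66 [[321.0, 272.0], [321.0, 305.0], [321.0, 332.0], [321.0, 352.0]] sides d=40 [[341.0, 307.0], [301.0, 307.0]]
10 top line d=0,30,50,66 [[321.0, 265.0], [321.0, 301.0], [321.0, 332.0], [321.0, 356.0]] sides d=40 [[341.0, 308.0], [300.0, 308.0]]
18 top line d=0,30,50,66 [[321.0, 262.0], [321.0, 300.0], [321.0, 334.0], [321.0, 361.0]] sides d=40 [[342.0, 311.0], [300.0, 311.0]]
220 [(2, 59), (126, 181)]
226 [(3, 57), (129, 180)]
232 [(34, 51), (129, 168)]
238 [(44, 52), (130, 167)]
244 []
250 []
256 []
262 []
268 []
274 []
280 [(71, 109)]
286 [(71, 109)]
292 [(71, 109)]
298 [(71, 108)]
304 [(71, 110)]
310 [(70, 110)]
316 [(69, 109)]
322 [(72, 108)]
328 []
```

```bash
cat >> kin.py <<'E'
def tip(S):
    o=ctrl.get_obs();T=wristT(o);r0=R.from_matrix(T[:3,:3]);q=np.array(o['joint_pos'])
    l=R.from_euler('z',-LW,degrees=True).apply(T[:3,3]-[LX,LY,0])*1e3
    print('t',round(o['clock'],2),'F',np.round(o['force'],1),'open',round(o['opening'],4),'tip in lamp',l.round(1))
    for x,z,lam in S:
        p=lamp(x,0,z);r=rot(LW-180,-lam);q,e=ik(p,r,q)
        print((x,z,lam),(r0.inv().apply(p-T[:3,3])*1e3).round(1).tolist(),(r0.inv()*r).as_rotvec(degrees=True).round(1).tolist(),q.round(0).astype(int).tolist(),round(float(e),1))
E
python3 - <<'E'
from kin import *
tip([(-60,88,8),(-28,85,8),(-28,62,8),(-28,55,8),(-28,44,8),(-28,42,8)])
E
```

```text
t 21.8 F [ 0.   0.1 -0.3] open 0.0398 tip in lamp [-66.2  -1.4  69.1]
(-60, 88, 8) [-7.8, 1.4, -18.3] [-0.1, -3.0, 0.0] [25, 10, -38, 7, -35, -125] 0.0
(-28, 85, 8) [-39.4, 1.4, -12.5] [-0.1, -3.0, 0.0] [23, 13, -34, 6, -36, -123] 0.0
(-28, 62, 8) [-37.4, 1.4, 10.4] [-0.1, -3.0, 0.0] [23, 15, -36, 7, -33, -123] 0.0
(-28, 55, 8) [-36.8, 1.4, 17.3] [-0.1, -3.0, 0.0] [23, 16, -36, 7, -31, -124] 0.0
(-28, 44, 8) [-35.8, 1.5, 28.3] [-0.1, -3.0, 0.0] [23, 16, -37, 7, -30, -124] 0.0
(-28, 42, 8) [-35.7, 1.5, 30.3] [-0.1, -3.0, 0.0] [23, 17, -37, 8, -29, -124] 0.0
```

apply_moves:
  deltas:
    - {"fingers": 0,"delta_pos": [-4,1.4,-10],"angular": [0,-1.5,0]}
    - {"fingers": 0,"delta_pos": [-8,1.4,-18],"angular": [0,-3,0]}
    - {"fingers": 0,"delta_pos": [-8,1.4,-18],"angular": [0,-3,0]}
    - {"fingers": 0,"delta_pos": [-8,1.4,-18],"angular": [0,-3,0]}
    - {"fingers": 0,"delta_pos": [-24,1.4,-15],"angular": [0,-3,0]}
    - {"fingers": 0,"delta_pos": [-39,1.4,-12],"angular": [0,-3,0]}
    - {"fingers": 0,"delta_pos": [-39,1.4,-12],"angular": [0,-3,0]}
    - {"fingers": 0,"delta_pos": [-38,1.4,3],"angular": [0,-3,0]}
    - {"fingers": 0,"delta_pos": [-37.4,1.4,10],"angular": [0,-3,0]}
    - {"fingers": 0,"delta_pos": [-37.4,1.4,10],"angular": [0,-3,0]}

```text
clock: 22.8
tool_pos: [0.5556, 0.0016, 0.062]
orientation: [-179.9, 7.9, 175.2]
force: [-1.1, -0.3, -0.4]
opening: 0.0003
gripper_force: 0.0
```

```bash
python3 - <<'E'
from kin import *
ctrl.snapshot("scene");ctrl.snapshot("scene")
tip([(-28,62,8),(-28,56,8),(-28,50,8),(-28,46,8),(-28,44,8),(-28,42,8)])
E
```

```text
t 22.9 F [-0.7  0.3  0.6] open 0.0002 tip in lamp [-28.1  -0.1  63. ]
(-28, 62, 8) [0.0, 0.1, 1.0] [-0.1, 0.0, 0.0] [23, 15, -36, 7, -33, -123] 0.0
(-28, 56, 8) [0.9, 0.2, 7.0] [-0.1, 0.0, 0.0] [23, 15, -36, 7, -32, -124] 0.0
(-28, 50, 8) [1.7, 0.2, 12.9] [-0.1, 0.0, 0.0] [23, 16, -36, 7, -31, -124] 0.0
(-28, 46, 8) [2.3, 0.2, 16.9] [-0.1, 0.0, 0.0] [23, 16, -37, 7, -30, -124] 0.0
(-28, 44, 8) [2.5, 0.2, 18.9] [-0.1, 0.0, 0.0] [23, 16, -37, 7, -30, -124] 0.0
(-28, 42, 8) [2.8, 0.2, 20.8] [-0.1, 0.0, 0.0] [23, 17, -37, 8, -29, -124] 0.0
```

Free of contact at z 63; now I press down in small steps.

apply_moves:
  deltas:
    - {"fingers": 0,"delta_pos": [0.5,0.1,4],"angular": [0,0,0]}
    - {"fingers": 0,"delta_pos": [0.9,0.1,7],"angular": [0,0,0]}
    - {"fingers": 0,"delta_pos": [1.3,0.1,10],"angular": [0,0,0]}
    - {"fingers": 0,"delta_pos": [1.7,0.1,13],"angular": [0,0,0]}
    - {"fingers": 0,"delta_pos": [1.7,0.1,13],"angular": [0,0,0]}

```text
clock: 23.4
tool_pos: [0.5571, 0.0023, 0.051]
orientation: [180.0, 8.2, 175.2]
force: [-0.8, -0.2, -1.0]
opening: 0.0002
gripper_force: 0.0
```

apply_moves:
  deltas:
    - {"fingers": 0,"delta_pos": [0.3,0,2],"angular": [0,0,0]}
    - {"fingers": 0,"delta_pos": [0.6,0,4],"angular": [0,0,0]}
    - {"fingers": 0,"delta_pos": [0.9,0,6],"angular": [0,0,0]}
    - {"fingers": 0,"delta_pos": [0.9,0,6],"angular": [0,0,0]}

```text
clock: 23.8
tool_pos: [0.5569, 0.0021, 0.0434]
orientation: [-179.9, 8.0, 175.2]
force: [0.4, 0.6, 1.8]
opening: 0.0002
gripper_force: 0.6
```

```bash
python3 - <<'E'
from kin import *
ctrl.snapshot("scene");im=ctrl.snapshot("wrist");cv2.imwrite("pics/w10f.png",im[:,:,::-1])
tip([(-28,44,8),(-28,42,8),(-28,40,8)])
E
```

```text
t 23.9 F [ 0.6 -0.4  0.9] open 0.0005 tip in lamp [-27.9  -0.1  43.4]
(-28, 44, 8) [0.0, 0.1, -0.6] [-0.1, 0.0, 0.0] [23, 16, -37, 7, -30, -124] 0.0
(-28, 42, 8) [0.3, 0.1, 1.4] [-0.1, 0.0, 0.0] [23, 17, -37, 8, -29, -124] 0.0
(-28, 40, 8) [0.6, 0.1, 3.4] [-0.1, 0.0, 0.0] [23, 17, -37, 8, -29, -124] 0.0
```

apply_moves:
  deltas:
    - {"fingers": 0,"delta_pos": [0.2,0,1],"angular": [0,0,0]}
    - {"fingers": 0,"delta_pos": [0.4,0,2.5],"angular": [0,0,0]}
    - {"fingers": 0,"delta_pos": [0.4,0,2.5],"angular": [0,0,0]}

```text
clock: 24.2
tool_pos: [0.5567, 0.002, 0.0425]
orientation: [-179.9, 8.1, 175.2]
force: [-6.4, 0.5, 17.6]
opening: 0.0003
gripper_force: 9.0
```

apply_moves:
  deltas:
    - {"fingers": 0,"delta_pos": [0,0,-10],"angular": [0,0,0]}
    - {"fingers": 0,"delta_pos": [8,0,-40],"angular": [0,0,0]}
    - {"fingers": 0,"delta_pos": [30,-10,-75],"angular": [0,3,0]}
    - {"fingers": 0,"delta_pos": [40,-50,-100],"angular": [0,6,0]}
    - {"fingers": 0,"delta_pos": [40,-95,-110],"angular": [0,8,0]}
    - {"fingers": 0,"delta_pos": [40,-140,-110],"angular": [0,8,0]}
    - {"fingers": 0,"delta_pos": [40,-180,-110],"angular": [0,8,0]}
    - {"fingers": 0,"delta_pos": [40,-220,-110],"angular": [0,8,0]}
    - {"fingers": 0,"delta_pos": [40,-220,-110],"angular": [0,8,0]}

```text
clock: 25.1
tool_pos: [0.4819, -0.2158, 0.1443]
orientation: [-179.9, -0.1, 175.0]
force: [-0.6, 2.0, 0.1]
opening: 0.0005
gripper_force: 0.0
```

```bash
python3 - <<'E'
from kin import *
t=ctrl.snapshot("top");s=ctrl.snapshot("scene");cv2.imwrite("pics/t11.png",t[:,:,::-1]);cv2.imwrite("pics/s11.png",s[:,:,::-1])
o=ctrl.get_obs();print(o['clock'],o['tool_pos'])
P=ctrl.camera_params("top");T=P['cam_to_world']
for X in[(-70,0,55),(-70,0,42),(-40,0,42),(-12,0,52),(-12,0,43.5),(-9,0,42),(-40,13,29),(-40,-13,29),(-6,0,52)]:print(X,proj(P,T,lamp(*X)).round(1))
g=cv2.cvtColor(t,7)
for r in range(236,292,2):print(r,g[r,282:310].tolist())
# handle in scene
S=ctrl.camera_params("scene")
h=cv2.cvtColor(s,7)
for a in(56,60,62,64,68):
    A=np.radians(a);print(a,[proj(S,S['cam_to_world'],lamp(75-120*np.cos(A)+56*np.sin(A),y,60+120*np.sin(A)+56*np.cos(A))).round(1).tolist() for y in(-30,0,30)])
print([int(h[240:290,c].argmax()+240) for c in(320,330,336,342,350)],[h[255:272,c].tolist() for c in(336,)])
E
```

```text
25.2 [ 0.48247604 -0.21320281  0.14437052]
(-70, 0, 55) [296.4 259.8]
(-70, 0, 42) [296.5 260.9]
(-40, 0, 42) [297.5 246.9]
(-12, 0, 52) [298.5 233. ]
(-12, 0, 43.5) [298.5 233.9]
(-9, 0, 42) [298.6 232.6]
(-40, 13, 29) [291.5 247.7]
(-40, -13, 29) [303.7 248.6]
(-6, 0, 52) [298.7 230.2]
236 [38, 41, 42, 43, 47, 47, 51, 48, 44, 51, 51, 46, 53, 52, 53, 49, 55, 53, 54, 51, 53, 52, 51, 54, 52, 52, 55, 49]
238 [43, 53, 42, 39, 42, 45, 46, 44, 51, 54, 47, 51, 53, 51, 58, 48, 56, 49, 55, 50, 56, 57, 51, 51, 57, 50, 49, 50]
240 [36, 42, 37, 46, 44, 46, 49, 42, 50, 46, 50, 57, 52, 52, 52, 55, 51, 54, 53, 48, 55, 60, 52, 57, 52, 54, 54, 55]
242 [32, 39, 40, 43, 38, 50, 51, 40, 53, 48, 49, 44, 56, 53, 56, 55, 57, 55, 53, 59, 56, 47, 57, 54, 55, 58, 54, 57]
244 [37, 38, 45, 36, 37, 39, 49, 44, 52, 53, 49, 47, 54, 50, 50, 51, 54, 57, 51, 58, 51, 59, 51, 54, 58, 55, 58, 54]
246 [36, 43, 37, 41, 44, 39, 49, 54, 50, 49, 49, 50, 56, 52, 50, 51, 51, 64, 53, 54, 50, 54, 54, 53, 53, 55, 56, 57]
248 [33, 39, 44, 43, 39, 43, 45, 49, 48, 57, 58, 53, 51, 55, 49, 56, 55, 50, 55, 52, 49, 56, 50, 55, 60, 54, 
[... 2125 characters left out ...]
, 47, 49, 49, 46, 47, 48, 54, 59, 52, 58, 54, 53, 58, 54, 46, 54, 54, 56, 58, 58, 54, 51, 56, 60, 54, 56]
288 [42, 52, 45, 50, 50, 50, 49, 53, 48, 51, 61, 58, 52, 51, 55, 52, 60, 51, 55, 57, 58, 53, 57, 56, 59, 56, 58, 60]
290 [50, 45, 45, 45, 51, 48, 48, 57, 56, 50, 51, 45, 55, 56, 50, 59, 54, 58, 55, 54, 55, 59, 47, 56, 57, 55, 53, 57]
56 [[318.9, 257.1], [334.8, 256.3], [350.6, 255.6]]
60 [[319.3, 260.8], [335.2, 260.0], [351.1, 259.3]]
62 [[319.5, 262.8], [335.4, 262.0], [351.4, 261.2]]
64 [[319.6, 264.8], [335.7, 264.0], [351.6, 263.3]]
68 [[320.0, 269.0], [336.1, 268.3], [352.1, 267.5]]
[263, 263, 262, 262, 262] [[13, 13, 14, 15, 14, 66, 143, 176, 172, 158, 130, 91, 43, 15, 6, 17, 19]]
```

```bash
python3 - <<'E'
from kin import *
path(lamp(-50,-115,140),rot(LW-180,-2),3)
E
```

```text
1 [-11, 35, 1] [-0.0, -0.7, -0.1] [2, 11, -25, 0, -54, -97] 0.0
2 [-22, 71, 3] [-0.0, -1.4, -0.1] [6, 10, -25, 0, -53, -101] 0.0
3 [-33, 106, 4] [-0.0, -2.0, -0.2] [9, 11, -26, 1, -52, -105] 0.0
maxstep 4.0
```

apply_moves:
  deltas:
    - {"fingers": 0,"delta_pos": [-11,35,1],"angular": [0,-0.7,0]}
    - {"fingers": 0,"delta_pos": [-22,71,3],"angular": [0,-1.4,0]}
    - {"fingers": 0,"delta_pos": [-33,106,4],"angular": [0,-2,0]}
    - {"fingers": 0,"delta_pos": [-33,106,4],"angular": [0,-2,0]}
    - {"fingers": 0,"delta_pos": [-33,106,4],"angular": [0,-2,0]}

```text
clock: 25.7
tool_pos: [0.525, -0.1077, 0.1406]
orientation: [-180.0, 2.0, 175.4]
force: [0.3, 1.1, 0.0]
opening: 0.0005
gripper_force: 0.0
```

```bash
python3 - <<'E'
from kin import *
for k in range(3):im=ctrl.snapshot("wrist")
o=ctrl.get_obs();cp=ctrl.camera_params("wrist");T=wristT(o)@cp['mount'];cv2.imwrite("pics/w12f.png",im[:,:,::-1])
g=cv2.cvtColor(im,7).astype(np.uint8)
def pc(fx,fz,th,d,e,y=0):
    t=np.radians(th);return lamp(fx+d*np.cos(t)-e*np.sin(t),y,fz+d*np.sin(t)+e*np.cos(t))
def sil(fx,fz,th):
    X=[pc(fx,fz,th,d,13*np.cos(a),13*np.sin(a)) for d in np.linspace(0,66,12) for a in np.linspace(0,6.28,36)]
    pts=np.array([proj(cp,T,x) for x in X],np.float32);m=np.zeros(g.shape,np.uint8);cv2.fillConvexPoly(m,cv2.convexHull(pts).astype(int),1);return m
hood=[proj(cp,T,lamp(-70,y,55)).round().tolist() for y in(-10,10)];lip=[proj(cp,T,lamp(-12,y,z)).round().tolist() for z in(43.5,)for y in(-18,0,18)]
print('hood',hood,'lip',lip)
for n,a in(("level",(-75,29,0)),("t5",(-76,29,5)),("t10",(-78,29,10)),("t18",(-79,29,18))):
    m=sil(*a);out=[]
    for r in range(200,300,10):
        c=np.flatnonzero(m[r]);out.append((r,int(c.min()),int(c.max())) if len(c) else r)
    print(n,out)
c0=int(hood[0][0])-40
def runs(b):
    d=np.flatnonzero(np.diff(np.r_[0,b.astype(int),0]));return [(int(a)+c0,int(c-1)+c0) for a,c in zip(d[::2],d[1::2]) if c-a>5]
for r in range(200,300,5):print(r,runs(g[r,c0:c0+110]>105),g[r,c0:c0+110:6].tolist())
E
```

```text
hood [[461.0, 217.0], [488.0, 217.0]] lip [[436.0, 282.0], [458.0, 282.0], [480.0, 282.0]]
level [(200, 444, 471), (210, 443, 477), (220, 441, 476), (230, 440, 474), (240, 438, 473), (250, 437, 471), (260, 436, 469), (270, 435, 468), (280, 438, 466), 290]
t5 [(200, 444, 476), (210, 443, 478), (220, 442, 477), (230, 441, 475), (240, 440, 474), (250, 439, 473), (260, 438, 472), (270, 438, 471), (280, 438, 470), 290]
t10 [(200, 444, 479), (210, 443, 479), (220, 442, 478), (230, 442, 477), (240, 441, 477), (250, 440, 476), (260, 440, 475), (270, 439, 474), (280, 441, 473), 290]
t18 [(200, 444, 479), (210, 444, 479), (220, 444, 479), (230, 444, 479), (240, 444, 479), (250, 443, 479), (260, 443, 479), (270, 443, 479), (280, 444, 479), 290]
200 [(442, 447), (490, 519)] [143, 7, 7, 35, 119, 86, 88, 36, 29, 37, 38, 28, 157, 157, 159, 157, 155, 64, 157]
205 [(443, 453), (489, 518)] [141, 20, 23, 45, 141, 127, 72, 41, 35, 37, 41, 40, 156, 156, 156, 157, 157, 59, 158]
210 [(421, 426), (443, 456), (488, 517), (525, 530)] [143, 87, 17, 42, 153, 194, 46, 40, 41, 41, 42, 51, 157, 157, 157, 158, 128,
[... 1394 characters left out ...]
82, 492), (518, 530)] [16, 19, 58, 165, 219, 210, 173, 163, 14, 78, 79, 147, 97, 90, 76, 46, 102, 121, 127]
270 [(436, 466), (517, 530)] [19, 28, 70, 129, 219, 225, 172, 163, 17, 59, 82, 79, 76, 79, 78, 47, 120, 129, 129]
275 [(436, 465), (513, 530)] [27, 27, 73, 131, 159, 223, 172, 161, 21, 59, 58, 61, 57, 61, 60, 63, 125, 124, 132]
280 [(438, 464), (520, 530)] [63, 18, 59, 117, 130, 157, 171, 142, 21, 60, 61, 58, 57, 60, 58, 56, 58, 124, 124]
285 [] [58, 61, 59, 21, 23, 28, 26, 12, 27, 21, 60, 59, 59, 61, 60, 59, 61, 58, 126]
290 [] [29, 30, 29, 22, 27, 18, 16, 18, 8, 17, 33, 64, 61, 57, 56, 61, 59, 59, 61]
295 [] [30, 26, 26, 33, 33, 78, 77, 74, 79, 77, 78, 77, 79, 79, 77, 77, 79, 75, 76]
```

The wrist silhouette fits a level, seated cell: row 240 gives columns 439–472 against 438–473, and row 270 gives 436–466 against 435–468. It ends at the lip (row 282). The panel is at about 62° and the gripper touches nothing, so I hand in.

```bash
python3 -c "
from plant import ctrl
print(ctrl.close_job())"
```

```text
the job is handed in; nothing more can be done
None
```

I handed the job in at about 26 s of 56, with the light panel at about 62° and the cell lying level in the bay, held under the lip. I didn't move anything else on the table. The judge returned no verdict, so this rests on my last camera measurements. The cell also settled level once released, so the final press mostly confirmed it was seated.

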